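# Check a knife with a straightedge, then hold it up to the camera

### The job

Lay the straightedge on the filing board, flush along the straight back of the knife's blade (beside the blade, not the handle), and let go of it. Then pick up the knife and show it to the inspection camera without touching the camera: middle of the blade 150 mm straight out from the lens, flat of the blade square to the lens axis, the knife in line with the camera's length, handle on the robot's side. Finish still holding it there, steady and touching nothing else, with the straightedge left on the board and the file, stone and tin where they were.

Things in the scene. Friction and masses are not known exactly. Their poses are not given: they have to be found in the camera images.
- board: plywood filing board fixed to the bench, 340 (x) x 180 (y) x 18 mm; origin under its centre at bench level; x along it, away from the robot, z up. A dark stop strip stands on it at x 0 to 75, y -52 to -36 mm, 16 mm high; the knife's cutting edge lies within 2 mm of it, so it takes a push on the blade's back. A low steel clamp jaw grips its far end, from x = 147 mm.
- knife: loose knife lying flat along the board, about 0.31 kg, balances about 15 mm behind its origin. Origin: centre line, underside of the handle, where the blade begins; x to the tip, y to the blade's straight back (the board's +y), z up. Handle, dark wood with brass ends: x -110 to 0, y -13 to 13, z 0 to 20 mm. Steel blade: see blade_mid.
- blade_mid (a point): middle of the blade, the point to present: x 60, y 0, z 10 mm in the knife's frame, same axes. In the knife's frame the blade spans x 0 to 130, z 8 to 12 mm (so it lies 8 mm clear of the board); straight back at y = 13 mm up to the tip; cutting edge at y = -15 mm, curving up to the back over the last 30 mm.
- knife_tip (a point): tip of the blade: x = 130, y = 10, z = 10 mm in the knife's frame
- straightedge: loose straightedge, about 0.28 kg, same on both long sides: bright metal bar 120 (x) x 18 (y) x 16 mm high, with an upright black grip on its middle, 60 (x) x 12 (y) mm, from z = 16 to 44 mm. Origin under its centre, x along it, z up. Starts flat on the bench between board and camera.
- inspection_camera: grey inspection camera, white ring light, black lens, fixed to the bench. Origin at bench level; x points away from the robot (yaw varies), z up. Base plate at x 60 to 210, y -55 to 55 mm, 10 mm thick. Lens face, 68 mm across, centred at x 130, y 0, z 100 mm; its axis points up, leaning 25 degrees towards -x (the robot). Top at about 120 mm.
- focus (a point): point in empty air 150 mm straight out from the lens face's centre (x 67, y 0, z 236 mm in the camera's frame), where the middle of the blade belongs. z axis: along the lens axis, out of the lens; x axis: the camera's lengthwise direction, square to the lens axis, away from the robot and rising at 25 degrees: the knife should point along it; y left.
- file: bystander: flat file 290 mm long with a light wooden handle, lying along x on the bench at the left; origin under its middle
- stone: bystander: sharpening stone on a wooden base, 200 x 70 x 44 mm, on the bench at the right; origin under its centre
- tin: bystander: green tin, 60 mm across, 60 mm high, beyond the work; origin under its centre
Mind the look-alikes: they are no part of the job. Of the things like the knife, leave any that is orange or red; of the rest the larger one is meant.

How it is judged:
On the way, in this order (a step that is already met when the one before it is completed fails the run):
1. the straightedge lies on the board, let go, flush along the blade's back (gap under 3 mm, within 2.5 degrees, its middle 42 to 100 mm ahead of the handle), the knife untouched by the fingers (z of straightedge in the frame of board between 0.014 and 0.022 m and angle between straightedge's own z axis and vertical below 0.1 rad and contact force between each of straightedge, knife and the fingers below 0.1 N and y of straightedge in the frame of knife between 0.0195 and 0.025 m and x of straightedge in the frame of knife between 0.042 and 0.1 m and angle between the x axis of straightedge and the x axis of knife, either way round below 0.045 rad and z of knife in the frame of board below 0.022 m), for 0.3 s.
2. the knife is lifted in the fingers, more than 50 mm off the board (contact force between knife and the fingers above 2 N and z of blade_mid in the frame of board above 0.078 m and contact force between knife and board below 0.1 N), for 0.2 s.
At the end, for the whole second after the job is handed in: The fingers hold the knife still, blade middle within 15 mm of the point 150 mm out from the lens, flat and length aligned within about 10 degrees, tip away from the robot, touching neither board, straightedge nor camera; the straightedge lies let go, flat on the board (contact force between knife and the fingers above 2 N and distance between blade_mid and focus below 0.015 m and angle between the z axis of knife and the z axis of focus, either way round below 0.17 rad and angle between the x axis of knife and the x axis of focus, either way round below 0.17 rad and x of knife_tip in the frame of focus above 0.03 m and height (world z) of blade_mid above 0.2 m and linear speed of knife below 0.03 m/s and angular speed of knife below 0.2 rad/s and contact force between knife and board below 0.1 N and contact force between knife and straightedge below 0.1 N and contact force between knife and inspection_camera below 0.1 N and z of straightedge in the frame of board between 0.014 and 0.022 m and angle between straightedge's own z axis and vertical below 0.1 rad and contact force between straightedge and the fingers below 0.1 N); the arm keeps its last pose, push and grip.
It fails at once if the camera is touched (contact force between inspection_camera and anything else above 1.5 N).
It fails at once if file, stone or tin is moved more than 25 mm (distance of any of file, stone, tin from where it was at the start of the episode above 0.025 m).
It also fails if it takes over 61 s, if anything falls off the work surface, if the arm or the gripper's body presses on something with over 40 N, if the wrist force passes 120 N, or if a joint passes its speed limit or range.

### The arm

A 6-joint arm with a two-finger parallel gripper is mounted at the origin on the work surface. World frame = base frame: x ahead of the robot, y to its left, z up, the work surface at z = 0. Lengths are in m, angles in rad, forces in N, time in s.
With the tool pointing down it reaches from about 0.375 to 0.9 m from the base axis. Payload 3.1 kg.
Tool frame: the origin (TCP) lies on the centre line of the jaws, within the pads' length; the fingertips stand 25 mm ahead of it and the grasp point (between the pads) lies 6 mm ahead of it; x points along the fingers, y is the direction in which the jaws open and shut, and the axes are right-handed (so a half turn about x gives the same grasp; the last joint's range is limited). The gripper opens to 87 mm and grips with 3 to 60 N. Pads are 19 mm wide; open, the fingers measure 117 mm over their backs; the gripper's body (75 mm by 190 mm) begins 51 mm behind the grasp point.
Start: joints at [1.139, 0.527, 1.433, -0, 1.181, -0.178], TCP at [0.156, 0.605, 0.248] pointing down, gripper open.
Joint ranges: [-3.08, 3.08], [-0.75, 2.2], [0.22, 2.44], [-1.43, 4.57], [0, 2.65], [-2.85, 2.85]. Speed limits (rad/s): [2.79, 2.79, 3.14, 3.14, 3.14, 3.14].

### API

Orientations are given as a unit quaternion [x, y, z, w].
In Python, from rig import robot gives the robot as it stands. The module is installed in compiled form; this text tells all that it offers.
- The arm moves only by the tool move_arm, never from a script. Its argument "commands" is a list of rows, each a list of 5 numbers: the gripper's target within -1 to 1 (shut at 1, half-way at 0, fully open at -1), then the shift along the tool's x, y, z in mm, then the turn about the tool's x in degrees. A call has 1 to 8 rows; each row is the pose to reach, as a shift and turn from the pose commanded when the call began, along the tool's axes at that moment; what a row does not reach only later rows make up. A row lasts 1/12 s, in which the tool goes at most 41.7 mm and 7.16 degrees, less where a joint would pass 70% of its speed; a pose out of reach is approached as far as the arm can. A call with a gripper value outside its range is refused whole. The fingers move at their own pace and stop on an object; "newtons" is the grip in N (left out, the last holds). Time passes only in rows, so rows that repeat a pose let the fingers close. It gives the time, the measured TCP pose, the force and the opening at its end, in the units of the state.
- robot.get_obs(): the state, without advancing time (a new reading comes with each control period).
- robot.camera(name): name is "scene" or "top"; returns a dict with "image" (384x512x3 uint8, red, green, blue), "fx", "fy", "cx", "cy" (pixels), "distortion" ([k1, k2, p1, p2, k3] as OpenCV has them; the pictures are not rectified), "xyz" and "rotation" of the camera in the world. Camera axes: x right, y down, z forward; pixel columns grow to the right and rows downward; lengths in m; the calibration is good to about 2 mm. A picture is of the moment at which its call begins. There is no depth.
- robot.hand_in(): hands the job in, once; it reports no verdict.
Trained networks look in a picture, given as the dict that the camera call returned (one of the last four; its "shot" number tells which), for a name from the list of things; names that differ only in an ending like _2 or _b are one class to them, and where a whole thing is asked for, a point or a joint stands for the part that bears it (a point fixed in the world has none). Each returns a list of dicts, best first, with "p" (0 to 1); they miss things now and then, are a little off and sometimes report something else, mostly with a low value. They report only what shows in the picture. A call takes as long as a camera call. They do not tell look-alikes from the thing itself.
- robot.regions_of(picture, name): "pixels" (384x512 bool, what is visible of it) and "bbox" ([left, top, right, bottom] in pixels, round what is visible of it).
The state is a dict: "time": time; "q": joint angles; "joint_velocities": joint speeds; "joint_torque": joint torques, N m; "position": TCP position; "tool_rot": TCP orientation; "ft_force": force on the tool from outside, world axes, zero at the start; "moment": the same for the moment, N m; "grip_width": finger opening in m.
Only numpy, scipy, OpenCV 4.12 (cv2) and the standard library are available. Lean on these libraries where they do the work, as an engineer would, in place of code of your own. Each camera call takes 0.05 s, during which the arm holds its last target.

## Working session

There is one attempt and no reset: what is moved stays moved. The work goes in short steps, Python scripts to look and compute and a tool call to move; the robot and the scene stay as the last step left them, time stands still between calls to the robot, and variables do not carry over. Pictures are saved under pics/ and viewed, and the job is handed in when it is done.

Besides the shell and the picture viewer there is one more tool, called by a JSON object that holds its "api" and its "payload". move_arm: Moves the arm, as the interface text tells. Its arguments: {"type":"object","properties":{"commands":{"type":"array","items":{"type":"array","items":{"type":"number"}}},"newtons":{"type":"number"}},"required":["commands"]}

```bash
mkdir -p pics
cat > h.py <<'E'
import numpy as np, cv2
from rig import robot
from scipy.spatial.transform import Rotation as R
def K(c): return np.array([[c['fx'],0,c['cx']],[0,c['fy'],c['cy']],[0,0,1.]])
def rot(c):
    r=np.array(c['rotation'],float)
    return r if r.shape==(3,3) else R.from_quat(r).as_matrix()
def ray(c,uv):
    uv=np.array(uv,float).reshape(-1,1,2)
    n=cv2.undistortPoints(uv,K(c),np.array(c['distortion'],float)).reshape(-1,2)
    d=np.c_[n,np.ones(len(n))]@rot(c).T
    return np.array(c['xyz']),d
def onz(c,uv,z):
    o,d=ray(c,uv); return o+d*((z-o[2])/d[:,2])[:,None]
def proj(c,P):
    Rm=rot(c); P=np.array(P,float).reshape(-1,3)
    rv=cv2.Rodrigues(Rm.T)[0]; t=-Rm.T@np.array(c['xyz'])
    return cv2.projectPoints(P,rv,t,K(c),np.array(c['distortion'],float))[0].reshape(-1,2)
def save(c,n,crop=None,s=1):
    im=c['image'][:,:,::-1]
    if crop: im=im[crop[1]:crop[3],crop[0]:crop[2]]
    cv2.imwrite(n,cv2.resize(im,None,fx=s,fy=s,interpolation=cv2.INTER_CUBIC))
E
python3 - <<'E'
from h import *
import pickle
o=robot.get_obs(); print(o['time'],o['position'],o['tool_rot'])
for n in ['scene','top']:
    c=robot.camera(n); print(n,c['xyz'],c['rotation'],c['fx'],c['distortion'])
    save(c,f'pics/{n}0.png',s=1.5); pickle.dump(c,open(n+'0.pkl','wb'))
    for k in ['knife','straightedge','board','inspection_camera','file','stone','tin']:
        for r in robot.regions_of(c,k): print(k,round(r['p'],2),r['bbox'],r['pixels'].sum())
print(robot.get_obs()['time'])
E
```

```text
0.0 [0.15600313 0.60451954 0.24657738] [ 0.08840685  0.70169539 -0.08986726  0.70123582]
scene [1.56417022 0.65267702 1.00792363] [ 0.41126776  0.78015368 -0.41764766 -0.21860809] 387.79338367444916 [-0.01854699  0.          0.          0.          0.        ]
knife 0.6 [192.4, 183.9, 223.3, 215.3] 290
knife 0.58 [227.8, 158.3, 246.2, 175.4] 92
knife 0.57 [288.1, 211.8, 343.6, 225.7] 333
straightedge 0.54 [248.9, 211.7, 270.1, 228.1] 154
board 0.92 [173.2, 181.9, 250.2, 237.8] 1892
inspection_camera 0.78 [270.1, 241.3, 321.7, 287.7] 1403
file 0.81 [369.7, 249.6, 410.9, 299.6] 432
stone 0.56 [156.3, 164.4, 188.8, 196.2] 521
top [ 0.23390749 -0.10407967  1.69065357] [ 0.70595615 -0.70388169  0.05816053 -0.05285671] 436.6914132680769 [-0.14870963  0.          0.          0.          0.        ]
knife 0.92 [167.0, 186.0, 212.2, 235.5] 481
knife 0.8 [320.5, 236.6, 334.0, 282.8] 242
knife 0.78 [391.5, 213.8, 437.1, 224.1] 227
knife 0.76 [295.9, 142.4, 308.7, 202.9] 398
straightedge 0.72 [234.9, 159.5, 246.2, 190.4] 135
board 0.8 [268.2, 127.5, 328.1, 220.0] 3390
inspection_camera 0.78 [157.1, 128.8, 192.6, 167.0] 1085
inspection_camera 0.4 [355.3, 163.0, 375.4, 216.2] 870
file 0.91 [93.6, 146.1, 112.2, 217.8] 504
stone 0.82 [355.1, 163.4, 376.5, 215.3] 775
tin 0.55 [218.2, 119.8, 235.5, 131.7] 225
0.8
```

View pics/top0.png

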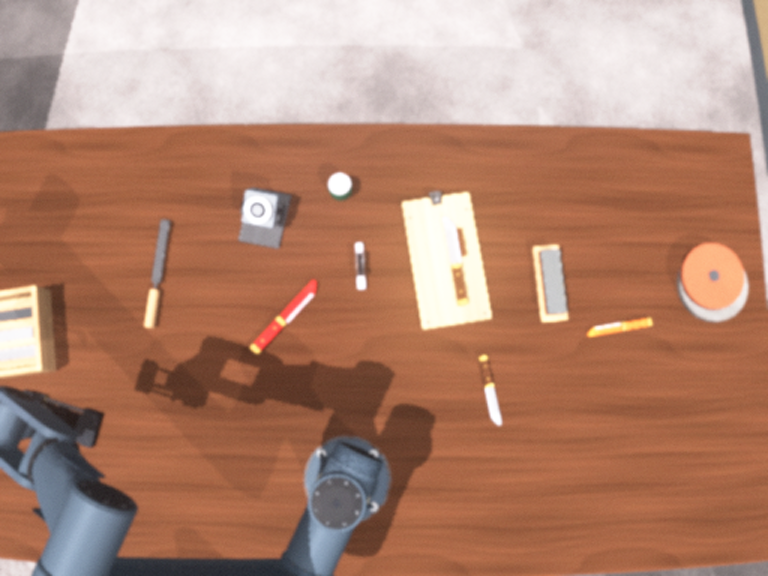

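View pics/scene0.png

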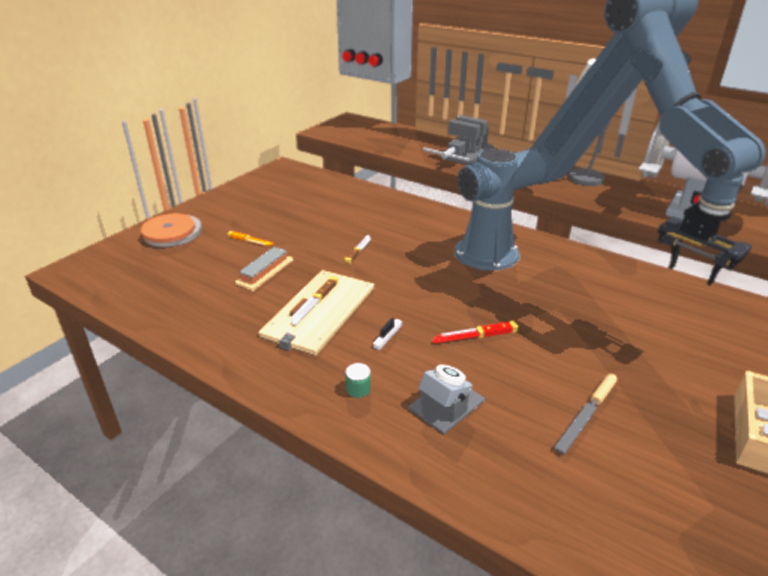

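Run:
```python
from h import *
import pickle
c=pickle.load(open('top0.pkl','rb')); save(c,'pics/t1.png',(150,115,345,245),4)
c=pickle.load(open('scene0.pkl','rb')); save(c,'pics/s1.png',(165,150,335,295),4)
```

```text
(no output)
```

View pics/t1.png

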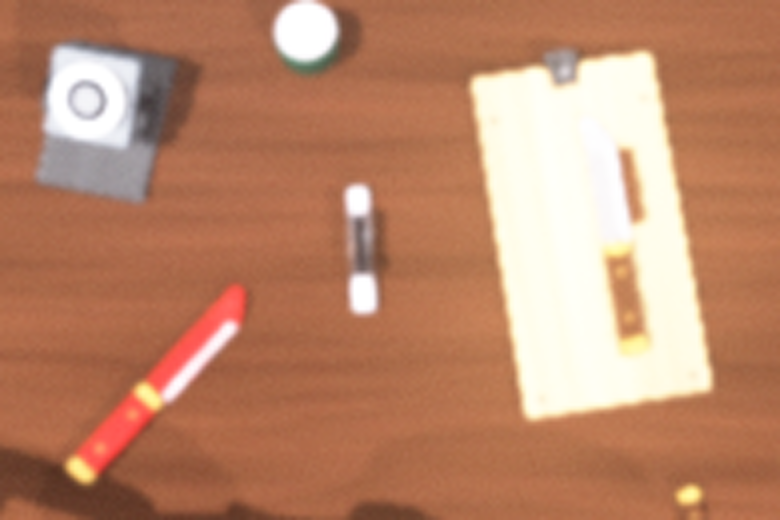

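View pics/s1.png

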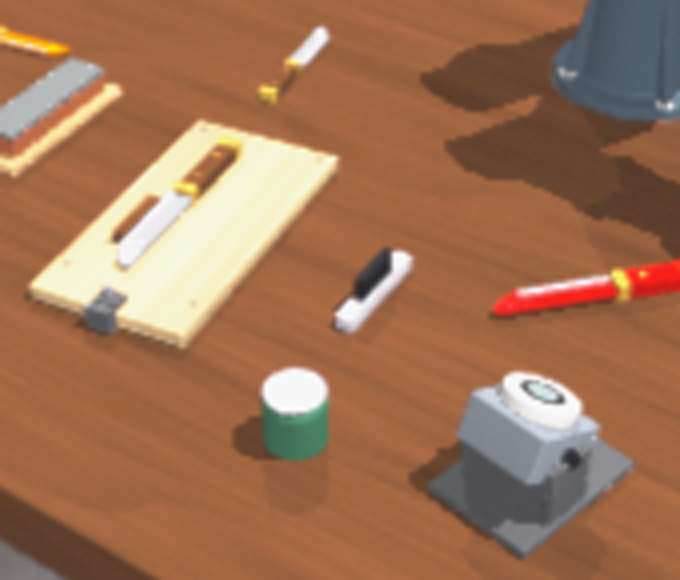

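Look-alikes (top picture, native px): the brown knife on the board (302,172), a red knife (190,210), a small brown knife on the bench (327,260) and an orange one (414,219). The one on the board is the larger brown knife, lying on the board beside the stop, so that is mine. Next I measure from close crops.

```bash
cat >> h.py <<'E'
def grid(c,n,crop,s,step=5):
    im=c['image'][:,:,::-1][crop[1]:crop[3],crop[0]:crop[2]]
    im=cv2.resize(im,None,fx=s,fy=s,interpolation=cv2.INTER_CUBIC)
    for u in range(crop[0]-crop[0]%step+step,crop[2],step):
        x=int((u-crop[0]+.5)*s); cv2.line(im,(x,0),(x,6),(0,0,0),1); cv2.putText(im,str(u),(x-10,18),0,.4,(255,0,0),1)
    for v in range(crop[1]-crop[1]%step+step,crop[3],step):
        y=int((v-crop[1]+.5)*s); cv2.line(im,(0,y),(6,y),(0,0,0),1); cv2.putText(im,str(v),(8,y+4),0,.4,(255,0,0),1)
    return im
E
python3 - <<'E'
from h import *
import pickle
c=pickle.load(open('top0.pkl','rb'))
a=grid(c,0,(285,125,325,210),7); b=grid(c,0,(228,150,256,200),7)
h=max(a.shape[0],b.shape[0]); im=np.zeros((h,a.shape[1]+b.shape[1]+4,3),np.uint8); im[:a.shape[0],:a.shape[1]]=a; im[:b.shape[0],a.shape[1]+4:]=b
cv2.imwrite('pics/k1.png',im)
c=pickle.load(open('scene0.pkl','rb'))
a=grid(c,0,(185,178,230,222),9); b=grid(c,0,(244,205,275,235),9)
h=max(a.shape[0],b.shape[0]); im=np.zeros((h,a.shape[1]+b.shape[1]+4,3),np.uint8); im[:a.shape[0],:a.shape[1]]=a; im[:b.shape[0],a.shape[1]+4:]=b
cv2.imwrite('pics/k2.png',im)
# rough
c=pickle.load(open('top0.pkl','rb'))
print('board',onz(c,[[267.75,134.25],[313,128.25],[328,212.25],[281.5,219.75]],.018).round(4))
print('knife tip,brass junction,end',onz(c,[[297,146],[305,177],[308.5,202.5]],.03).round(4))
print('cam lens',onz(c,[[171.5,140]],.105).round(4))
E
```

```text
board [[ 0.7186 -0.1389  0.018 ]
 [ 0.7447 -0.3195  0.018 ]
 [ 0.4085 -0.3719  0.018 ]
 [ 0.3793 -0.1918  0.018 ]]
knife tip,brass junction,end [[ 0.668  -0.2534  0.03  ]
 [ 0.5444 -0.2831  0.03  ]
 [ 0.4448 -0.2953  0.03  ]]
cam lens [[0.6706 0.2256 0.105 ]]
```

View pics/k1.png

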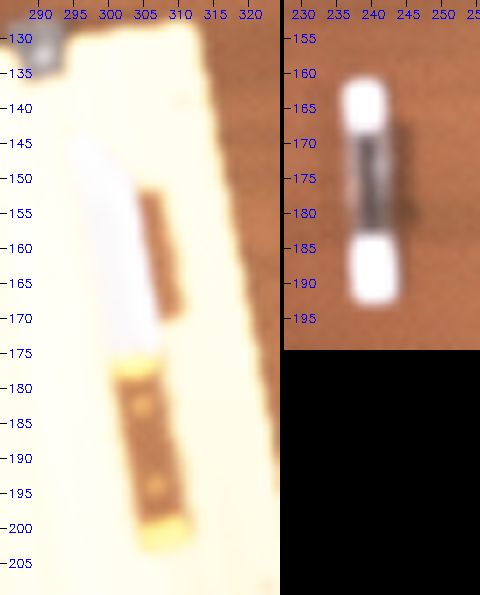

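View pics/k2.png

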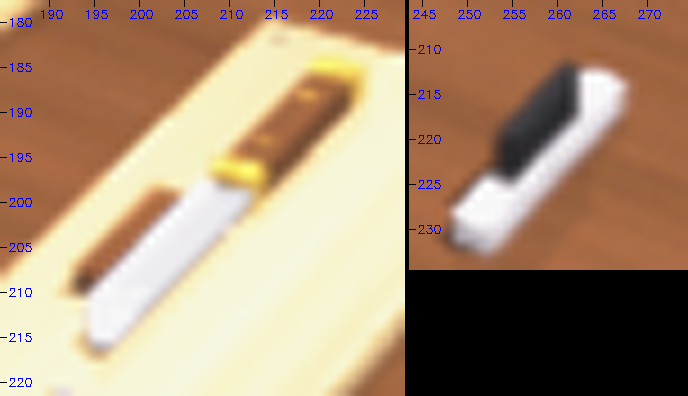

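```bash
cat > fit.py <<'E'
from h import *
from scipy.optimize import least_squares
def fit(obs,x0,z0):
    # obs list of (cam, local pt, uv)
    def res(p):
        Rz=R.from_euler('z',p[2]).as_matrix(); r=[]
        for c,l,uv in obs: r.append(proj(c,Rz@np.array(l)+[p[0],p[1],z0])[0]-uv)
        return np.ravel(r)
    s=least_squares(res,x0,loss='soft_l1',x_scale=[.01,.01,.1]); return s.x,res(s.x).reshape(-1,2)
E
python3 - <<'E'
from fit import *
import pickle
t=pickle.load(open('top0.pkl','rb')); s=pickle.load(open('scene0.pkl','rb'))
def rep(n,o,x0,z0):
    for nm,oo in (('both',o),('top',[a for a in o if a[0] is t]),('scene',[a for a in o if a[0] is s])):
        if len(oo)<2: continue
        p,r=fit(oo,x0,z0); print(n,nm,(p[:2]*1000).round(1),np.degrees(p[2]).round(2),'res',np.abs(r).max().round(2), np.sqrt((r**2).mean()).round(2))
    return p
m=lambda *a:[v/1000 for v in a]
# scene board corners from pics/s1: /4+(165,150) -.5
sc=lambda u,v:(u/4+165-.375,v/4+150-.375)
tc=lambda u,v:(u/4+150-.375,v/4+115-.375)
B=[(t,m(170,90,18),tc(471,77)),(t,m(170,-90,18),tc(652,53)),(t,m(-170,-90,18),tc(712,389)),(t,m(-170,90,18),tc(526,419)),
 (s,m(170,-90,18),sc(30,292)),(s,m(170,90,18),sc(183,343)),(s,m(-170,90,18),sc(338,158)),(s,m(-170,-90,18),sc(203,121))]
rep('board',B,[.56,-.255,.15],0)
Kn=[(t,m(130,11,10),(295.3,144.5)),(t,m(-110,13,20),(304.3,202.8)),(t,m(-110,-13,20),(311.8,201.2)),(t,m(0,13,20),(300.3,176)),(t,m(0,-13,20),(307.6,174.8)),
 (s,m(130,11,10),(196,216.5)),(s,m(-110,-13,20),(218.7,184.8)),(s,m(-110,13,20),(225,186.5)),(s,m(0,-13,20),(207.7,195.3)),(s,m(0,13,20),(214.3,198))]
rep('knife',Kn,[.55,-.28,.15],.018)
S=[(t,m(60,9,16),(235.8,161)),(t,m(60,-9,16),(242.3,161)),(t,m(-60,9,16),(237,193)),(t,m(-60,-9,16),(244,192.5)),
 (s,m(60,-9,16),(248,228.5)),(s,m(60,9,16),(253,230.5)),(s,m(-60,9,16),(267.5,213.5)),(s,m(30,-6,44),(254,219)),(s,m(30,6,44),(256.5,219.5)),(s,m(-30,-6,44),(261.5,211.5)),(s,m(-30,6,44),(264,212))]
rep('se',S,[.57,0,.05],0)
C=[(s,m(210,-55,10),sc(427,487)),(s,m(210,55,10),sc(522,551)),(s,m(60,55,10),sc(631,462)),
 (t,m(60,55,10),tc(37,179)),(t,m(60,-55,10),tc(147,200)),(t,m(210,-55,10),tc(178,60)),(t,m(130,0,100),tc(88,100)),(s,m(130,0,100),sc(542,392))]
p=rep('cam',C,[.55,.2,-.1],0)
p,r=fit(C,[.55,.2,-.1],0); print(r.round(1))
E
```

```text
board both [ 563.8 -251.9] 8.92 res 1.4 0.67
board top [ 564.2 -254.1] 8.84 res 0.43 0.31
board scene [ 566.4 -246.9] 8.85 res 0.82 0.51
knife both [ 550.2 -276.3] 8.89 res 1.95 0.84
knife top [ 550.8 -277.3] 8.53 res 1.27 0.62
knife scene [ 550.1 -274.5] 9.27 res 1.59 0.93
se both [544.4 -27.2] 3.27 res 1.86 0.78
se top [546.8 -29.7] 2.94 res 1.3 0.94
se scene [543.  -26.8] 3.4 res 1.07 0.42
cam both [545.2 249.9] -10.55 res 0.78 0.49
cam top [546.5 249.9] -11.13 res 0.62 0.38
cam scene [544.3 251.2] -10.72 res 0.73 0.43
[[-0.5 -0.6]
 [-0.   0.6]
 [-0.  -0.3]
 [-0.1  0.8]
 [-0.7  0.5]
 [-0.4 -0.5]
 [ 0.   0.1]
 [-0.8  0.5]]
```

```bash
cat > go.py <<'E'
import sys
from h import *
def go(xyz,yaw_deg,quiet=False):
    "tool down; jaw axis along yaw+90deg; returns shift mm, turn deg from measured pose"
    o=robot.get_obs(); T=R.from_quat(o['tool_rot']).as_matrix()
    d=T.T@(np.array(xyz)-o['position'])*1000
    ty=np.degrees(np.arctan2(T[1,1],T[0,1]))
    # tool x is down: positive turn about tool x = negative world yaw
    dy=(yaw_deg+90-ty+90)%180-90
    print('t',round(o['time'],2),'pos',(o['position']*1000).round(1),'jaw',round(ty,2),'toolx',T[:,0].round(3),'F',np.round(o['ft_force'],2),'w',round(o['grip_width']*1000,1))
    print('shift',d.round(1),'turn',round(-dy,2),'alt',round(-dy+180*np.sign(dy),1),'q6',round(o['q'][5],3))
if __name__=='__main__':
    a=[float(v) for v in sys.argv[1:5]]; go(np.array(a[:3])/1000,a[3])
E
python3 go.py 545 -27.5 120 3.2
```

```text
t 0.8 pos [156.3 605.1 247.6] jaw 75.51 toolx [ 0.  0. -1.] F [ 0.77  0.43 -1.17] w 87.0
shift [ 127.5 -515.3  534.6] turn -17.69 alt 162.3 q6 -0.178
```

{"api": "move_arm", "payload": {"commands": [[-1, 60, -515, 535, -17.7], [-1, 60, -515, 535, -17.7], [-1, 60, -515, 535, -17.7], [-1, 60, -515, 535, -17.7], [-1, 60, -515, 535, -17.7], [-1, 60, -515, 535, -17.7], [-1, 60, -515, 535, -17.7], [-1, 60, -515, 535, -17.7]]}}

```text
time: 1.47
position: [0.3306, 0.3217, 0.221]
tool_rot: [-0.02, 0.706, 0.02, 0.707]
ft_force: [0.9, 0.4, -0.9]
grip_width: 0.0865
```

```bash
python3 go.py 545 -27.5 130 3.2
```

```text
t 1.47 pos [330.6 321.7 221. ] jaw 93.25 toolx [ 0.001  0.    -1.   ] F [ 0.93  0.37 -0.88] w 86.5
shift [  91.  -360.8  194.2] turn 0.05 alt -180.0 q6 -1.099
```

{"api": "move_arm", "payload": {"commands": [[-1, 60, -361, 194, 0], [-1, 60, -361, 194, 0], [-1, 60, -361, 194, 0], [-1, 60, -361, 194, 0], [-1, 60, -361, 194, 0], [-1, 60, -361, 194, 0], [-1, 60, -361, 194, 0], [-1, 60, -361, 194, 0]]}}

```text
time: 2.13
position: [0.503, 0.0399, 0.1725]
tool_rot: [-0.02, 0.707, 0.02, 0.707]
ft_force: [0.5, 0.1, 0.6]
grip_width: 0.0871
```

```bash
python3 go.py 545 -27.5 100 3.2
```

```text
t 2.13 pos [503.   39.9 172.5] jaw 93.18 toolx [ 0.001  0.    -1.   ] F [0.5  0.09 0.59] w 87.1
shift [ 72.5 -69.6  38.2] turn -0.02 alt 180.0 q6 -1.769
```

{"api": "move_arm", "payload": {"commands": [[-1, 55, -60, 33, 0], [-1, 55, -60, 33, 0], [-1, 55, -60, 33, 0], [-1, 55, -60, 33, 0]]}}

```text
time: 2.47
position: [0.5386, -0.018, 0.1158]
tool_rot: [-0.018, 0.708, 0.019, 0.706]
ft_force: [-0.8, 0.2, 0.4]
grip_width: 0.0871
```

```bash
python3 go.py 545 -27.5 47 3.2
python3 - <<'E'
from h import *
c=robot.camera('scene'); cv2.imwrite('pics/g1.png',grid(c,0,(225,170,300,245),8))
E
```

```text
t 2.47 pos [538.6 -18.  115.8] jaw 93.01 toolx [-0.002  0.001 -1.   ] F [-0.77  0.17  0.39] w 87.1
shift [68.7 -9.9  6.1] turn -0.19 alt 179.8 q6 -1.864
```

View pics/g1.png

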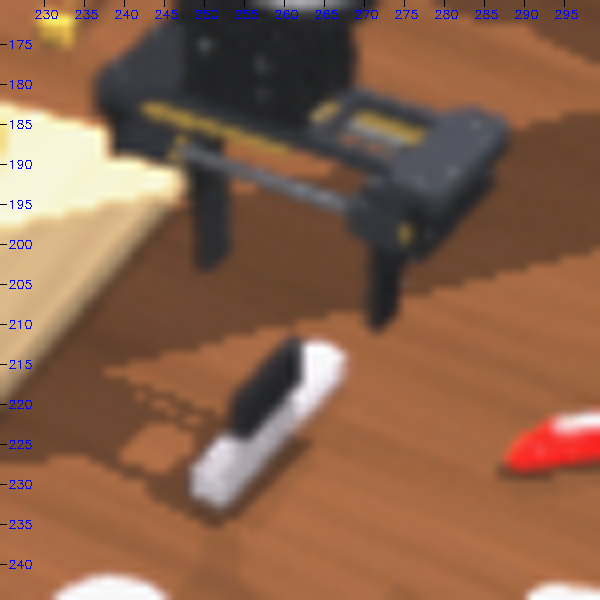

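The open jaws are straight above the straightedge: fingertips at about (251,202) and (272,210), grip at (258,220). Now going down.

```bash
python3 go.py 545 -27.5 48 3.2
```

```text
t 2.52 pos [537.8 -16.5 116.8] jaw 93.11 toolx [-0.002  0.001 -1.   ] F [-0.14  0.54  0.58] w 87.4
shift [ 68.7 -11.4   6.7] turn -0.09 alt 179.9 q6 -1.864
```

{"api": "move_arm", "payload": {"commands": [[-1, 35, -11, 6.5, 0], [-1, 68, -11, 6.5, 0], [-1, 68, -11, 6.5, 0], [-1, 68, -11, 6.5, 0]]}}

```text
time: 2.85
position: [0.5435, -0.025, 0.0493]
tool_rot: [-0.02, 0.708, 0.021, 0.705]
ft_force: [0.4, 0.5, 1.0]
grip_width: 0.0868
```

```bash
python3 go.py 545 -27.5 48 3.2
```

```text
t 2.85 pos [543.5 -25.   49.3] jaw 93.3 toolx [-0.004  0.001 -1.   ] F [0.39 0.49 1.03] w 86.8
shift [ 1.3 -2.6  1.4] turn 0.1 alt -179.9 q6 -1.88
```

{"api": "move_arm", "payload": {"commands": [[1, 1, -2, 1, 0], [1, 1, -2, 1, 0], [1, 1, -2, 1, 0], [1, 1, -2, 1, 0], [1, 1, -2, 1, 0], [1, 1, -2, 1, 0], [1, 1, -2, 1, 0], [1, 1, -2, 1, 0]], "newtons": 30}}

```text
time: 3.52
position: [0.5465, -0.0287, 0.0486]
tool_rot: [-0.02, 0.707, 0.02, 0.707]
ft_force: [0.0, 0.3, -0.3]
grip_width: 0.0416
```

```bash
python3 go.py 545 -27.5 48 3.2
```

```text
t 3.52 pos [546.5 -28.7  48.6] jaw 93.21 toolx [ 0. -0. -1.] F [ 0.03  0.35 -0.32] w 41.6
shift [ 0.6  1.3 -1.4] turn 0.01 alt -180.0 q6 -1.884
```

Fingers are slow; keep closing.

{"api": "move_arm", "payload": {"commands": [[1, 0, 0, 0, 0], [1, 0, 0, 0, 0], [1, 0, 0, 0, 0], [1, 0, 0, 0, 0], [1, 0, 0, 0, 0], [1, 0, 0, 0, 0]]}}

```text
time: 4.02
position: [0.5464, -0.0287, 0.0484]
tool_rot: [-0.02, 0.707, 0.02, 0.707]
ft_force: [-0.1, -0.9, -0.9]
grip_width: 0.012
```

```bash
python3 go.py 545 -27.5 48 3.2
python3 - <<'E'
from h import *
c=robot.camera('scene'); cv2.imwrite('pics/g2.png',grid(c,0,(225,170,300,245),8))
E
```

```text
t 4.02 pos [546.4 -28.7  48.4] jaw 93.21 toolx [-0.  0. -1.] F [-0.09 -0.94 -0.92] w 12.0
shift [ 0.4  1.3 -1.4] turn 0.01 alt -180.0 q6 -1.884
```

View pics/g2.png

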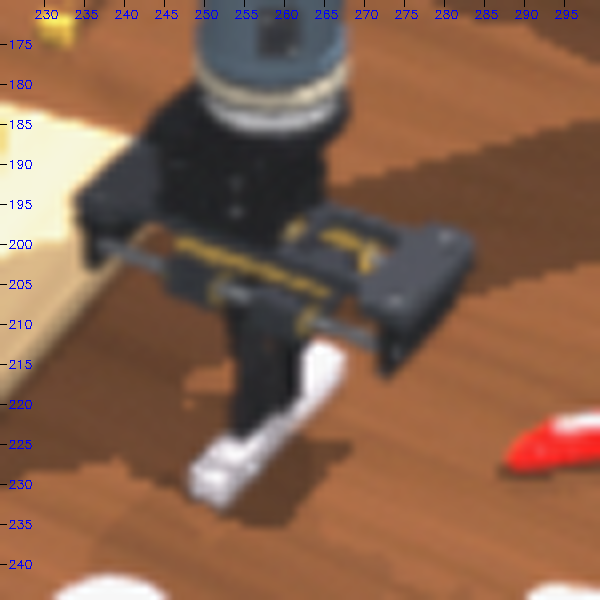

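```bash
python3 go.py 613.6 -228.9 110 8.9
```

```text
t 4.07 pos [546.5 -28.7  48.4] jaw 93.21 toolx [-0.  0. -1.] F [ 0.05 -0.04 -0.5 ] w 11.5
shift [ -61.6 -203.6   55.8] turn -5.69 alt 174.3 q6 -1.884
```

{"api": "move_arm", "payload": {"commands": [[1, -40, 0, 0, 0], [1, -62, -20, 6, 0], [1, -62, -204, 56, -5.7], [1, -62, -204, 56, -5.7], [1, -62, -204, 56, -5.7], [1, -62, -204, 56, -5.7], [1, -62, -204, 56, -5.7], [1, -62, -204, 56, -5.7]]}}

```text
time: 4.73
position: [0.6162, -0.2361, 0.1106]
tool_rot: [-0.055, 0.703, 0.051, 0.707]
ft_force: [0.1, -0.1, -2.7]
grip_width: 0.0115
```

{"api": "move_arm", "payload": {"commands": [[1, 0, 0, 0, 0], [1, 0, 0, 0, 0]]}}

```text
time: 4.9
position: [0.6125, -0.2282, 0.1095]
tool_rot: [-0.054, 0.706, 0.056, 0.704]
ft_force: [-0.0, 0.7, -2.9]
grip_width: 0.0115
```

```bash
python3 go.py 613.6 -228.9 75 8.9
python3 - <<'E'
from h import *
c=robot.camera('scene'); a=grid(c,0,(175,160,265,240),7);cv2.imwrite('pics/g3.png',a)
c=robot.camera('top'); a=grid(c,0,(260,115,340,225),5);cv2.imwrite('pics/g4.png',a)
E
python3 go.py 613.6 -228.9 75 8.9
```

```text
t 4.9 pos [ 612.5 -228.2  109.5] jaw 98.89 toolx [-0.003  0.002 -1.   ] F [-0.04  0.71 -2.89] w 11.5
shift [34.5 -1.   1.1] turn -0.01 alt 180.0 q6 -2.254
t 5.0 pos [ 612.8 -227.4  109.9] jaw 98.99 toolx [-0.002  0.002 -1.   ] F [ 0.49 -0.52 -2.5 ] w 11.9
shift [34.9 -1.7  0.7] turn 0.09 alt -179.9 q6 -2.254
```

View pics/g3.png

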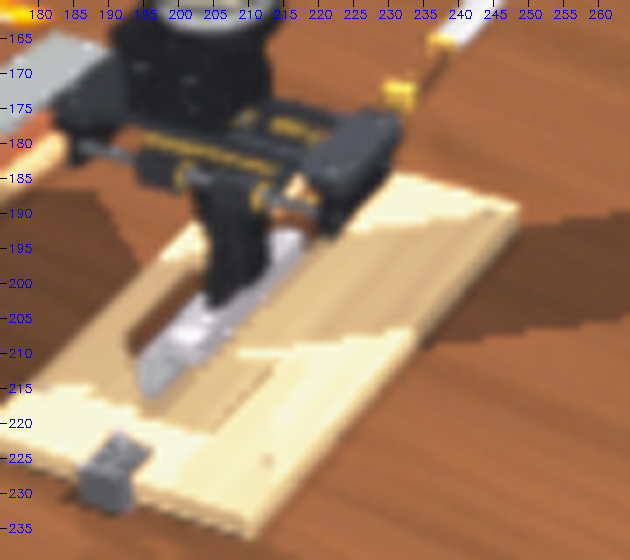

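View pics/g4.png

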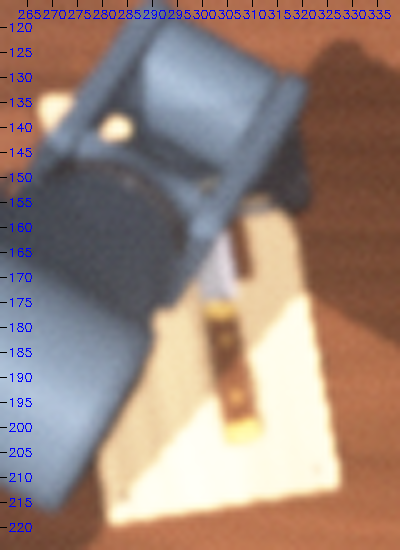

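{"api": "move_arm", "payload": {"commands": [[1, 20, -1, 1, 0], [1, 40, -1, 1, 0], [1, 40, -1, 1, 0], [1, 40, -1, 1, 0]]}}

```text
time: 5.33
position: [0.6138, -0.2281, 0.0695]
tool_rot: [-0.055, 0.706, 0.056, 0.704]
ft_force: [0.6, -0.2, -2.6]
grip_width: 0.0122
```

```bash
python3 go.py 613.6 -228.9 67.4 8.9
python3 - <<'E'
from h import *
c=robot.camera('scene'); a=grid(c,0,(180,170,240,230),10);cv2.imwrite('pics/g5.png',a)
E
python3 go.py 613.6 -228.9 67.4 8.9
```

```text
t 5.33 pos [ 613.8 -228.1   69.5] jaw 99.0 toolx [-0.003  0.002 -1.   ] F [ 0.57 -0.16 -2.63] w 12.2
shift [ 2.1 -0.8 -0.4] turn 0.1 alt -179.9 q6 -2.254
t 5.38 pos [ 614.8 -228.9   70.6] jaw 98.99 toolx [-0.001  0.001 -1.   ] F [-0.38 -0.61 -0.94] w 12.0
shift [ 3.2  0.2 -1.2] turn 0.09 alt -179.9 q6 -2.254
```

View pics/g5.png

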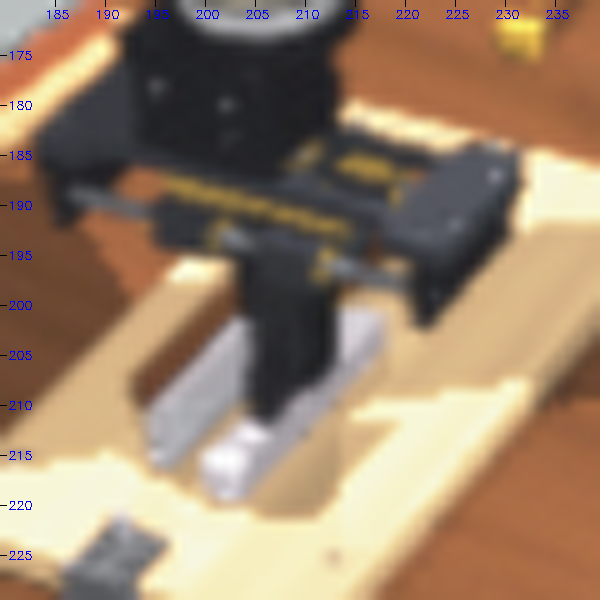

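The gap between the blade (195,213) and the bar (203,216) is visible, and they look parallel. I now close it gently, watching the force.

{"api": "move_arm", "payload": {"commands": [[1, 1, -5, 0, 0], [1, 1, -9, 0, 0], [1, 1, -9, 0, 0], [1, 1, -9, 0, 0]]}}

```text
time: 5.72
position: [0.6169, -0.2397, 0.0704]
tool_rot: [-0.055, 0.704, 0.054, 0.705]
ft_force: [0.2, 0.7, -1.6]
grip_width: 0.0116
```

{"api": "move_arm", "payload": {"commands": [[1, 0, -1.5, 0, 0], [1, 0, -3, 0, 0], [1, 0, -3, 0, 0]]}}

```text
time: 5.97
position: [0.617, -0.2423, 0.0697]
tool_rot: [-0.055, 0.705, 0.055, 0.705]
ft_force: [-1.5, 0.4, -1.5]
grip_width: 0.0116
```

```bash
python3 go.py 613.6 -228.9 67.4 8.9
python3 - <<'E'
from h import *
c=robot.camera('scene'); a=grid(c,0,(180,170,240,230),10);cv2.imwrite('pics/g6.png',a)
E
python3 go.py 613.6 -228.9 67.4 8.9
```

```text
t 5.97 pos [ 617.  -242.3   69.7] jaw 98.9 toolx [ 0. -0. -1.] F [-1.53  0.41 -1.47] w 11.6
shift [ 2.3 13.8 -1.2] turn 0.0 alt -180.0 q6 -2.269
t 6.02 pos [ 616.9 -242.1   69.6] jaw 98.9 toolx [ 0. -0. -1.] F [ 0.49 -0.57 -2.34] w 12.0
shift [ 2.2 13.6 -1.2] turn 0.0 alt -180.0 q6 -2.268
```

View pics/g6.png

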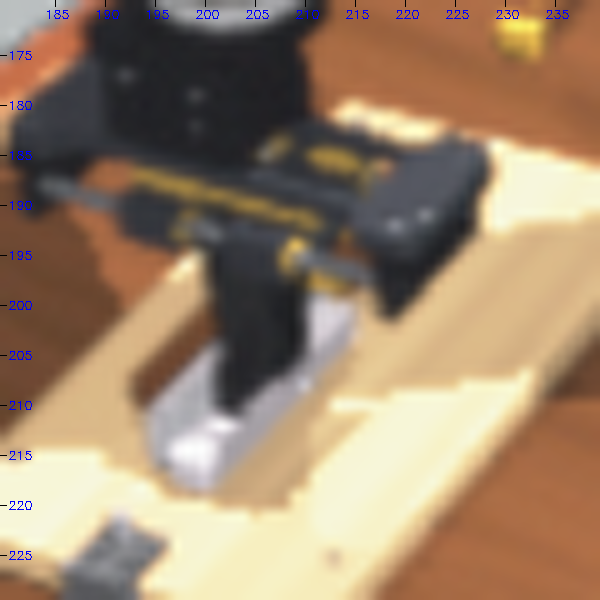

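{"api": "move_arm", "payload": {"commands": [[1, 0, -1, 0, 0], [1, 0, -1, 0, 0], [1, 0, -1, 0, 0]]}}

```text
time: 6.27
position: [0.617, -0.2428, 0.0695]
tool_rot: [-0.055, 0.705, 0.055, 0.705]
ft_force: [1.2, -0.7, -2.4]
grip_width: 0.0116
```

{"api": "move_arm", "payload": {"commands": [[1, 0, -1, 0, 0], [1, 0, -1, 0, 0], [1, 0, -1, 0, 0]]}}

```text
time: 6.52
position: [0.6171, -0.2435, 0.0694]
tool_rot: [-0.055, 0.705, 0.055, 0.705]
ft_force: [-0.2, 1.2, -2.6]
grip_width: 0.012
```

{"api": "move_arm", "payload": {"commands": [[1, 0, -1, 0, 0], [1, 0, -1, 0, 0], [1, 0, -1, 0, 0]]}}

```text
time: 6.77
position: [0.617, -0.2441, 0.0694]
tool_rot: [-0.054, 0.705, 0.055, 0.705]
ft_force: [0.2, 3.7, -1.7]
grip_width: 0.0121
```

{"api": "move_arm", "payload": {"commands": [[1, 0, -1, 0, 0], [1, 0, -1, 0, 0], [1, 0, -1, 0, 0]]}}

```text
time: 7.02
position: [0.617, -0.2442, 0.0694]
tool_rot: [-0.054, 0.705, 0.056, 0.705]
ft_force: [0.7, 6.0, -0.2]
grip_width: 0.0116
```

{"api": "move_arm", "payload": {"commands": [[1, 1, 1, 0, 0], [1, 2, 1, 0, 0], [1, 2, 1, 0, 0], [1, 2, 1, 0, 0]]}}

```text
time: 7.35
position: [0.617, -0.2441, 0.0673]
tool_rot: [-0.054, 0.705, 0.055, 0.705]
ft_force: [-0.3, 5.2, -0.4]
grip_width: 0.0115
```

{"api": "move_arm", "payload": {"commands": [[1, 1, 0, 0, 0], [1, 1, 0, 0, 0], [1, 1, 0, 0, 0]]}}

```text
time: 7.6
position: [0.6169, -0.2441, 0.0665]
tool_rot: [-0.054, 0.705, 0.055, 0.705]
ft_force: [-0.5, 5.6, 0.0]
grip_width: 0.0116
```

{"api": "move_arm", "payload": {"commands": [[1, 1, 0, 0, 0], [1, 1, 0, 0, 0], [1, 1, 0, 0, 0]]}}

```text
time: 7.85
position: [0.617, -0.2441, 0.0665]
tool_rot: [-0.054, 0.705, 0.055, 0.705]
ft_force: [-2.4, 6.8, 4.0]
grip_width: 0.0121
```

{"api": "move_arm", "payload": {"commands": [[1, -1, 1, 0, 0], [1, -1, 1, 0, 0], [1, -1, 1, 0, 0]]}}

```text
time: 8.1
position: [0.617, -0.244, 0.0665]
tool_rot: [-0.055, 0.705, 0.055, 0.705]
ft_force: [-0.5, 2.9, 0.3]
grip_width: 0.0117
```

Now I open slowly: gripper to about 40 mm only.

{"api": "move_arm", "payload": {"commands": [[0.6, 0, 0.3, 0, 0], [0.2, 0, 0.3, 0, 0], [0, 0, 0.3, 0, 0], [0, 0, 0.3, 0, 0], [0, 0, 0.3, 0, 0], [0, 0, 0.3, 0, 0]]}}

```text
time: 8.6
position: [0.6174, -0.244, 0.0667]
tool_rot: [-0.055, 0.705, 0.055, 0.705]
ft_force: [-0.1, 0.5, -0.3]
grip_width: 0.0408
```

```bash
python3 go.py 613.6 -228.9 67.4 8.9
python3 - <<'E'
from h import *
c=robot.camera('scene'); a=grid(c,0,(180,170,240,230),10);cv2.imwrite('pics/g7.png',a)
E
python3 go.py 613.6 -228.9 130 8.9
```

```text
t 8.6 pos [ 617.4 -244.    66.7] jaw 98.92 toolx [ 0.001 -0.001 -1.   ] F [-0.15  0.5  -0.3 ] w 40.8
shift [-0.7 15.5 -1.4] turn 0.02 alt -180.0 q6 -2.27
t 8.65 pos [ 617.3 -243.9   66.6] jaw 98.92 toolx [ 0. -0. -1.] F [-0.04  0.31  0.33] w 41.5
shift [-63.4  15.3  -1.3] turn 0.02 alt -180.0 q6 -2.27
```

View pics/g7.png

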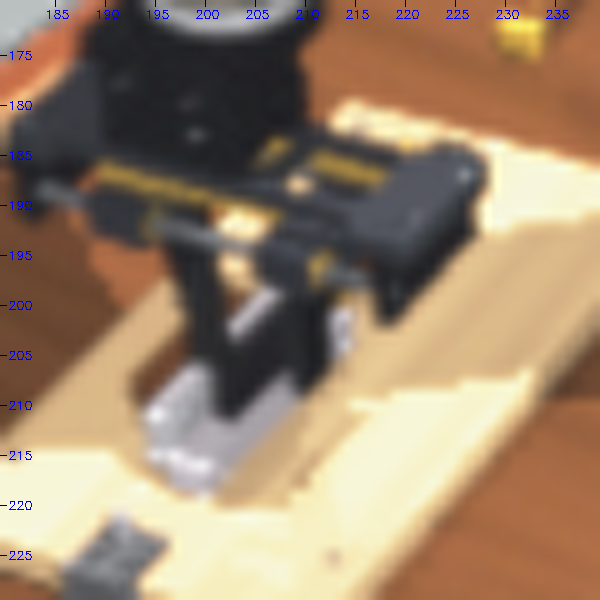

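{"api": "move_arm", "payload": {"commands": [[0, -30, 0, 0, 0], [-1, -65, 0, 0, 0], [-1, -65, 0, 0, 0], [-1, -65, 0, 0, 0]]}}

```text
time: 8.98
position: [0.6188, -0.2446, 0.1343]
tool_rot: [-0.056, 0.703, 0.054, 0.707]
ft_force: [-0.5, -0.1, -0.2]
grip_width: 0.0562
```

```bash
python3 go.py 532.5 -279.5 100 8.9
```

```text
t 8.98 pos [ 618.8 -244.6  134.3] jaw 98.93 toolx [ 0.005 -0.003 -1.   ] F [-0.45 -0.06 -0.25] w 56.2
shift [ 34.  -20.9 -90.9] turn 0.03 alt -180.0 q6 -2.27
```

{"api": "move_arm", "payload": {"commands": [[-1, 10, -22, -89, 0], [-1, 10, -22, -89, 0], [-1, 10, -22, -89, 0], [-1, 10, -22, -89, 0], [-1, 10, -22, -89, 0]]}}

```text
time: 9.4
position: [0.5324, -0.2793, 0.1209]
tool_rot: [-0.054, 0.705, 0.055, 0.705]
ft_force: [0.5, -0.3, 0.2]
grip_width: 0.0844
```

```bash
python3 - <<'E'
from h import *
import pickle
c=robot.camera('scene'); a=grid(c,0,(175,160,265,240),8);cv2.imwrite('pics/g8.png',a)
pickle.dump(c,open('scene1.pkl','wb'))
p=proj(c,[[.6172,-.244,.034]]);print(p)
E
python3 go.py 532.5 -279.5 47 8.9
```

```text
[[205.43972065 208.29103097]]
t 9.45 pos [ 533.4 -279.3  121.2] jaw 98.89 toolx [ 0.001 -0.    -1.   ] F [-0.08  0.03  0.5 ] w 85.4
shift [74.2 -0.1 -1. ] turn -0.01 alt 180.0 q6 -2.394
```

View pics/g8.png

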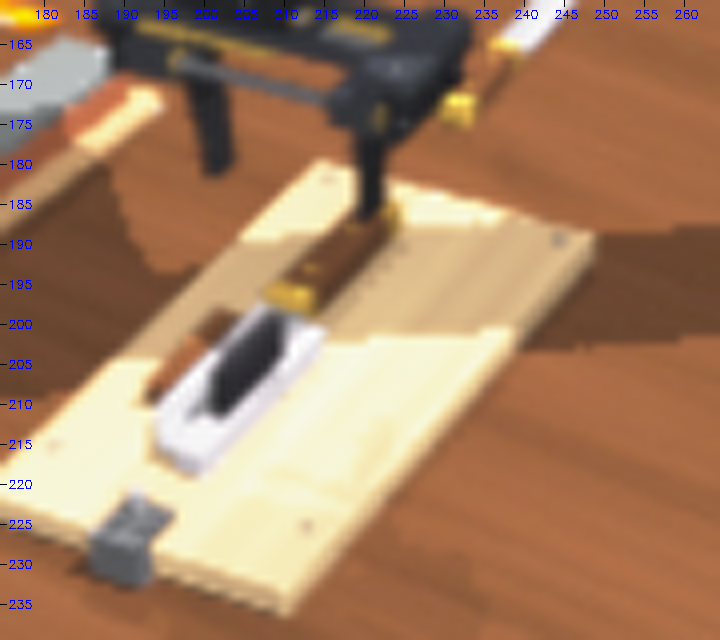

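The straightedge lies flush along the blade, let go, at (195..215, 199..218), with its near end just ahead of the brass. Next I descend on the handle.

{"api": "move_arm", "payload": {"commands": [[-1, 40, 0, -3, 0], [-1, 73, 0, -3, 0], [-1, 73, 0, -3, 0], [1, 73, 0, -3, 0], [1, 73, 0, -3, 0], [1, 73, 0, -3, 0], [1, 73, 0, -3, 0], [1, 73, 0, -3, 0]], "newtons": 40}}

```text
time: 10.12
position: [0.5301, -0.2796, 0.0495]
tool_rot: [-0.055, 0.705, 0.055, 0.705]
ft_force: [-0.2, -0.9, -0.5]
grip_width: 0.0614
```

{"api": "move_arm", "payload": {"commands": [[1, 0, 0, 0, 0], [1, 0, 0, 0, 0], [1, 0, 0, 0, 0], [1, 0, 0, 0, 0], [1, 0, 0, 0, 0], [1, 0, 0, 0, 0]]}}

```text
time: 10.62
position: [0.5296, -0.2797, 0.0485]
tool_rot: [-0.055, 0.705, 0.055, 0.705]
ft_force: [0.1, -0.6, 0.9]
grip_width: 0.0256
```

```bash
python3 - <<'E'
from h import *
c=robot.camera('scene'); a=grid(c,0,(175,160,265,240),8);cv2.imwrite('pics/g9.png',a)
E
python3 go.py 532.5 -279.5 47 8.9
```

```text
t 10.67 pos [ 529.6 -279.7   48.6] jaw 98.91 toolx [ 0. -0. -1.] F [-0.76 -0.72  1.66] w 26.2
shift [ 1.6 -0.3  2.9] turn 0.01 alt -180.0 q6 -2.398
```

View pics/g9.png

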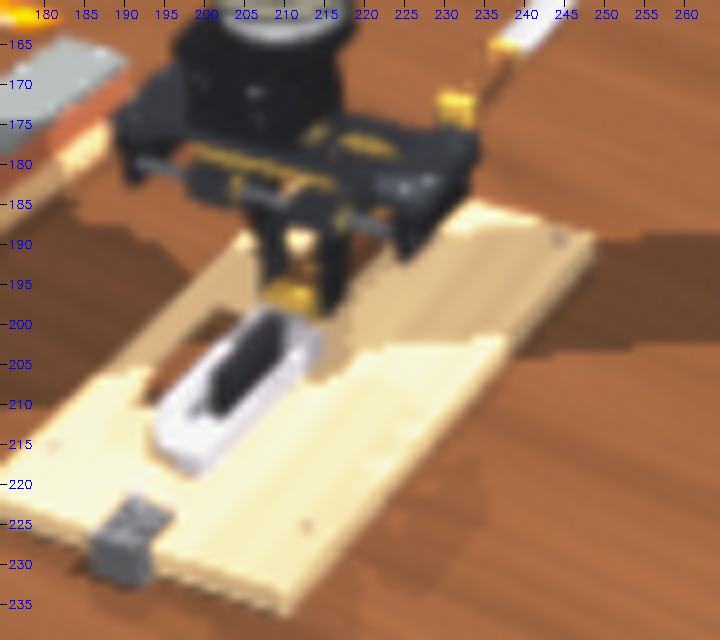

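{"api": "move_arm", "payload": {"commands": [[1, -8, 0, 0, 0], [1, -25, 0, 0, 0], [1, -50, 0, 0, 0], [1, -85, 0, 0, 0], [1, -110, 0, 0, 0], [1, -110, 0, 0, 0], [1, -110, 0, 0, 0], [1, -110, 0, 0, 0]], "newtons": 60}}

```text
time: 11.33
position: [0.5285, -0.2787, 0.1573]
tool_rot: [-0.054, 0.706, 0.056, 0.704]
ft_force: [-0.6, 0.1, -3.9]
grip_width: 0.0251
```

```bash
python3 - <<'E'
from h import *
c=robot.camera('scene'); a=grid(c,0,(175,140,265,240),7);cv2.imwrite('pics/g10.png',a)
E
python3 go.py 480 -40 120 0
```

```text
t 11.38 pos [ 528.2 -278.5  156.7] jaw 98.91 toolx [-0.004  0.003 -1.   ] F [-0.44  0.16 -3.65] w 25.9
shift [ 37.5 242.9 -10.6] turn 8.91 alt -171.1 q6 -2.399
```

View pics/g10.png

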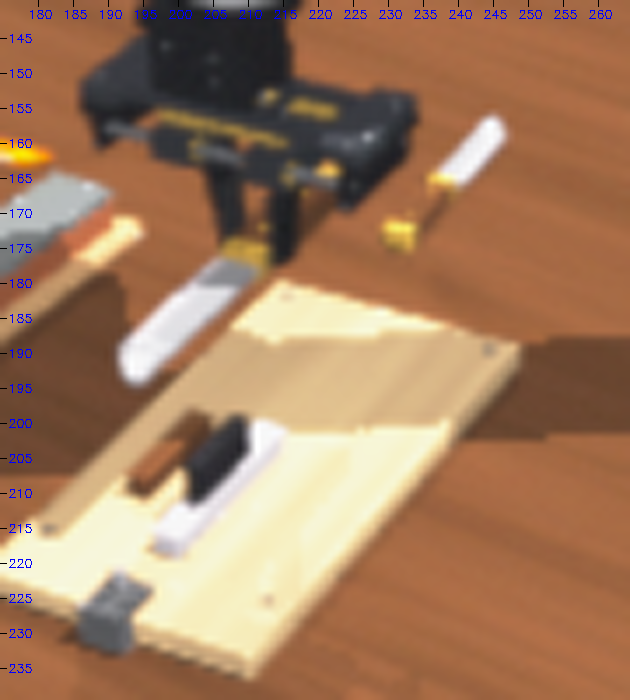

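{"api": "move_arm", "payload": {"commands": [[1, 0, 243, -10, 8.9], [1, 0, 243, -10, 8.9], [1, 0, 243, -10, 8.9], [1, 0, 243, -10, 8.9], [1, 30, 243, -10, 8.9], [1, 60, 243, -10, 8.9], [1, 90, 243, -10, 8.9], [1, 90, 243, -10, 8.9]]}}

```text
time: 12.05
position: [0.4748, -0.0366, 0.0609]
tool_rot: [0.001, 0.714, 0.004, 0.7]
ft_force: [-1.5, 0.2, -3.7]
grip_width: 0.0249
```

{"api": "move_arm", "payload": {"commands": [[1, 0, 0, 0, 0], [1, 0, 0, 0, 0]]}}

```text
time: 12.22
position: [0.4829, -0.0419, 0.0686]
tool_rot: [-0.0, 0.707, -0.0, 0.707]
ft_force: [0.1, -0.1, -2.8]
grip_width: 0.0255
```

```bash
python3 go.py 480 -40 32 0
```

```text
t 12.22 pos [482.9 -41.9  68.6] jaw 90.0 toolx [ 0. -0. -1.] F [ 0.05 -0.09 -2.77] w 25.5
shift [36.6  1.9 -2.9] turn 0.0 alt -180.0 q6 -1.888
```

{"api": "move_arm", "payload": {"commands": [[1, 25, 0, 0, 0], [1, 36, 0, 0, 0], [1, 37, 0, 0, 0], [1, 38, 0, 0, 0], [1, 38, 0, 0, 0]]}}

```text
time: 12.63
position: [0.4838, -0.0424, 0.0324]
tool_rot: [-0.0, 0.706, -0.001, 0.709]
ft_force: [-0.0, 0.5, -3.2]
grip_width: 0.0255
```

{"api": "move_arm", "payload": {"commands": [[1, 1, 0, 0, 0], [1, 1, 0, 0, 0], [1, 1, 0, 0, 0]]}}

```text
time: 12.88
position: [0.4828, -0.0415, 0.0305]
tool_rot: [-0.0, 0.706, -0.0, 0.708]
ft_force: [-0.5, -1.5, 2.8]
grip_width: 0.0252
```

{"api": "move_arm", "payload": {"commands": [[0.3, 0, 0, 0, 0], [-0.2, -2, 0, 0, 0], [-0.2, -2, 0, 0, 0], [-0.2, -2, 0, 0, 0], [-0.2, -2, 0, 0, 0], [-0.2, -2, 0, 0, 0]]}}

```text
time: 13.38
position: [0.4821, -0.041, 0.0315]
tool_rot: [-0.0, 0.707, 0.0, 0.707]
ft_force: [0.2, -0.0, 0.5]
grip_width: 0.0508
```

```bash
python3 - <<'E'
from h import *
import pickle
c=robot.camera('scene'); a=grid(c,0,(225,150,305,240),7);cv2.imwrite('pics/g11.png',a)
pickle.dump(c,open('scene2.pkl','wb'))
for z in ([130,11],[0,-13],[0,13],[-110,-13]): print(z,proj(c,[[.5035+z[0]/1000,-.042+z[1]/1000,.01 if z[0]>0 else .02]]).round(1))
E
python3 go.py 480 -40 32 0
```

```text
[130, 11] [[244.9 233.9]]
[0, -13] [[258.4 212.8]]
[0, 13] [[263.6 215. ]]
[-110, -13] [[272.5 200. ]]
t 13.43 pos [482.1 -41.   31.5] jaw 90.02 toolx [-0.  0. -1.] F [-0.78 -0.7   0.04] w 51.2
shift [-0.5  1.  -2.1] turn 0.02 alt -180.0 q6 -1.888
```

View pics/g11.png

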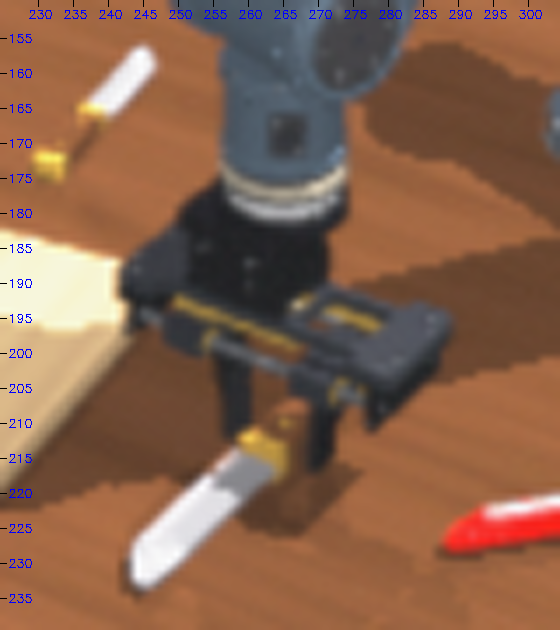

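The knife lies on the bench (tip at (244,233), brass front at (261,213)), as predicted. I slide forward to the blade root, lower slightly and close gently.

{"api": "move_arm", "payload": {"commands": [[-0.2, 0, 0, 20, 0], [-0.2, 3, 0, 35, 0], [-0.2, 3.5, 0, 35, 0], [0.7, 3.5, 0, 35, 0], [1, 3.5, 0, 35, 0], [1, 3.5, 0, 35, 0], [1, 3.5, 0, 35, 0], [1, 3.5, 0, 35, 0]], "newtons": 4}}

```text
time: 14.1
position: [0.5163, -0.041, 0.028]
tool_rot: [-0.0, 0.707, 0.0, 0.707]
ft_force: [-0.9, -0.2, -0.9]
grip_width: 0.0283
```

{"api": "move_arm", "payload": {"commands": [[1, 0, 0, 0, 0], [1, 0, 0, 0, 0], [1, 0, 0, 0, 0]]}}

```text
time: 14.35
position: [0.5164, -0.041, 0.028]
tool_rot: [-0.0, 0.708, 0.0, 0.707]
ft_force: [-0.9, -0.6, 0.6]
grip_width: 0.0279
```

```bash
python3 go.py 516.5 -42 28 0
```

```text
t 14.35 pos [516.4 -41.   28. ] jaw 90.02 toolx [-0.001  0.    -1.   ] F [-0.95 -0.6   0.64] w 27.9
shift [-0.  -1.   0.1] turn 0.02 alt -180.0 q6 -1.866
```

{"api": "move_arm", "payload": {"commands": [[1, -4, 0, 0, 0], [1, -8, 0, -1, 0], [1, -12, 0, -1.5, 0], [1, -16, 0, -2.5, 0], [1, -20, 0, -3, 0], [1, -20, 0, -3, 0]]}}

```text
time: 14.85
position: [0.5143, -0.041, 0.0489]
tool_rot: [-0.0, 0.707, -0.0, 0.707]
ft_force: [-0.4, -0.2, -3.0]
grip_width: 0.0279
```

```bash
python3 - <<'E'
from h import *
c=robot.camera('scene'); a=grid(c,0,(225,150,305,240),7);cv2.imwrite('pics/g12.png',a)
E
python3 go.py 516.5 -42 28 0
```

```text
t 14.9 pos [514.3 -41.   48.6] jaw 90.01 toolx [ 0.001 -0.    -1.   ] F [-1.02 -0.14 -2.83] w 27.6
shift [20.6 -1.   2.2] turn 0.01 alt -180.0 q6 -1.868
```

View pics/g12.png

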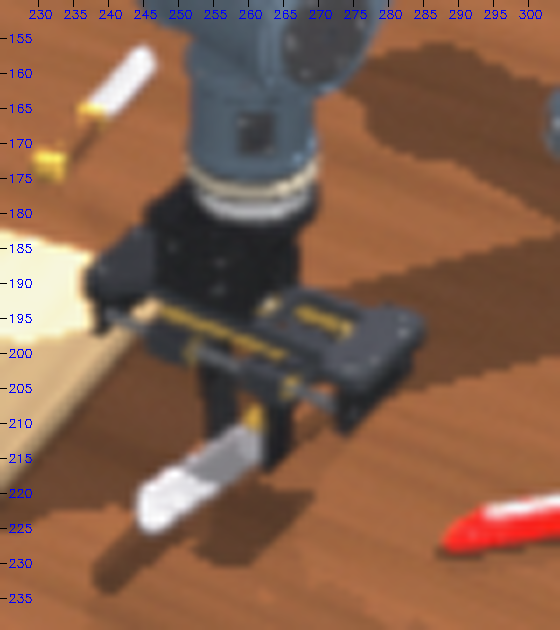

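```bash
cat > tilt.py <<'E'
from h import *
def tips(c,px,py,pz,yaw=0,xg=14):
    for th in range(0,45,5):
        t=np.radians(th); 
        def P(x,y,z):
            X=(x-xg)*np.cos(t)-(z-10)*np.sin(t); Z=(x-xg)*np.sin(t)+(z-10)*np.cos(t)
            w=np.radians(yaw); return [(px+X*np.cos(w)-y*np.sin(w))/1000,(py+X*np.sin(w)+y*np.cos(w))/1000,(pz+Z)/1000]
        print(th,proj(c,[P(130,11,10),P(100,-15,12),P(-110,-13,20),P(-110,13,20),P(-110,13,0)]).round(1).tolist())
E
python3 -c "
from tilt import *
import pickle
c=pickle.load(open('scene0.pkl','rb')); tips(c,514.3,-41,30.6)"
```

```text
0 [[245.5, 229.5], [244.6, 222.6], [273.2, 195.8], [278.4, 197.8], [278.2, 201.6]]
5 [[245.5, 227.4], [244.6, 221.1], [273.2, 197.8], [278.3, 199.8], [278.0, 203.7]]
10 [[245.7, 225.2], [244.7, 219.4], [273.1, 199.9], [278.2, 201.9], [277.6, 206.0]]
15 [[246.0, 222.9], [245.0, 217.8], [272.8, 202.1], [277.9, 204.1], [277.2, 208.2]]
20 [[246.4, 220.5], [245.3, 216.0], [272.5, 204.3], [277.6, 206.3], [276.6, 210.6]]
25 [[247.0, 218.1], [245.7, 214.2], [272.0, 206.6], [277.1, 208.6], [275.9, 212.9]]
30 [[247.7, 215.6], [246.3, 212.5], [271.4, 208.9], [276.5, 210.9], [275.2, 215.2]]
35 [[248.5, 213.1], [246.8, 210.7], [270.8, 211.2], [275.8, 213.2], [274.3, 217.6]]
40 [[249.4, 210.7], [247.5, 208.9], [270.0, 213.5], [275.0, 215.6], [273.4, 219.9]]
```

The blade tip has risen to about (246,225), which matches a tilt of about 10°, so the knife pivots as planned. I continue to 25° and then clamp hard.

{"api": "move_arm", "payload": {"commands": [[1, -5, 0, -1.5, 0], [1, -10, 0, -3, 0], [1, -15, 0, -5, 0], [1, -20, 0, -7, 0], [1, -25, 0, -10, 0], [1, -30, 0, -13, 0], [1, -30, 0, -13, 0], [1, -30, 0, -13, 0]]}}

```text
time: 15.57
position: [0.5008, -0.041, 0.0785]
tool_rot: [-0.0, 0.707, 0.0, 0.707]
ft_force: [0.4, 0.1, -2.3]
grip_width: 0.0278
```

```bash
python3 - <<'E'
from tilt import *
c=robot.camera('scene'); a=grid(c,0,(225,140,305,240),6);cv2.imwrite('pics/g13.png',a)
p=robot.get_obs()['position']*1000
tips(c,p[0],p[1],p[2]-18)
E
python3 go.py 516.5 -42 28 0
```

```text
0 [[247.4, 221.7], [246.4, 215.0], [275.0, 188.7], [280.2, 190.6], [280.1, 194.5]]
5 [[247.5, 219.6], [246.5, 213.4], [275.0, 190.7], [280.2, 192.7], [279.8, 196.7]]
10 [[247.6, 217.4], [246.6, 211.8], [274.9, 192.9], [280.0, 194.8], [279.5, 198.9]]
15 [[247.9, 215.0], [246.9, 210.1], [274.6, 195.1], [279.8, 197.0], [279.0, 201.2]]
20 [[248.4, 212.6], [247.2, 208.3], [274.3, 197.3], [279.4, 199.3], [278.4, 203.6]]
25 [[248.9, 210.2], [247.6, 206.5], [273.8, 199.6], [278.9, 201.6], [277.7, 205.9]]
30 [[249.6, 207.7], [248.1, 204.7], [273.2, 201.9], [278.3, 203.9], [277.0, 208.3]]
35 [[250.4, 205.2], [248.7, 202.9], [272.6, 204.3], [277.6, 206.3], [276.1, 210.6]]
40 [[251.3, 202.7], [249.4, 201.1], [271.8, 206.6], [276.9, 208.6], [275.2, 212.9]]
t 15.62 pos [500.9 -41.   78.2] jaw 90.01 toolx [ 0. -0. -1.] F [-0.75 -0.11 -2.37] w 27.9
shift [50.2 -1.  15.6] turn 0.01 alt -180.0 q6 -1.875
```

View pics/g13.png

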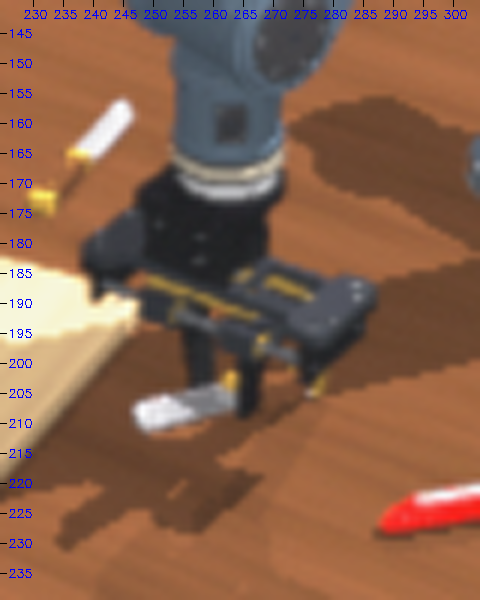

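Tip at about (249,211) and handle end at (277,205), both matching about 25°. Clamping at 60 N, then lifting.

{"api": "move_arm", "payload": {"commands": [[1, 0, 0, 0, 0], [1, 0, 0, 0, 0], [1, 0, 0, 0, 0], [1, -10, 0, 0, 0], [1, -30, 0, 0, 0], [1, -60, 0, 0, 0], [1, -100, 0, 0, 0], [1, -100, 0, 0, 0]], "newtons": 60}}

```text
time: 16.28
position: [0.505, -0.042, 0.1844]
tool_rot: [-0.002, 0.703, -0.001, 0.711]
ft_force: [2.3, -1.3, -2.9]
grip_width: 0.0264
```

{"api": "move_arm", "payload": {"commands": [[1, -60, 0, 0, 0], [1, -60, 0, 0, 0], [1, -60, 0, 0, 0], [1, -60, 0, 0, 0]]}}

```text
time: 16.62
position: [0.5012, -0.041, 0.2386]
tool_rot: [-0.0, 0.706, -0.0, 0.708]
ft_force: [0.6, 0.1, -4.1]
grip_width: 0.0262
```

```bash
python3 - <<'E'
from tilt import *
c=robot.camera('scene'); a=grid(c,0,(225,100,305,220),5);cv2.imwrite('pics/g14.png',a)
p=robot.get_obs()['position']*1000
tips(c,p[0],p[1],p[2]-18)
E
python3 go.py 570 245.2 235 -10.7
```

```text
0 [[247.1, 187.5], [246.1, 181.1], [276.3, 156.3], [281.8, 158.1], [281.6, 162.4]]
5 [[247.1, 185.1], [246.1, 179.3], [276.3, 158.6], [281.7, 160.4], [281.3, 164.8]]
10 [[247.3, 182.6], [246.3, 177.5], [276.1, 161.0], [281.6, 162.8], [281.0, 167.3]]
15 [[247.6, 180.1], [246.5, 175.6], [275.9, 163.4], [281.3, 165.2], [280.5, 169.8]]
20 [[248.1, 177.4], [246.9, 173.7], [275.5, 165.8], [280.9, 167.7], [279.9, 172.3]]
25 [[248.7, 174.7], [247.3, 171.8], [275.0, 168.3], [280.4, 170.2], [279.1, 174.8]]
30 [[249.4, 172.0], [247.9, 169.8], [274.4, 170.8], [279.8, 172.7], [278.3, 177.3]]
35 [[250.3, 169.3], [248.5, 167.9], [273.7, 173.3], [279.0, 175.2], [277.4, 179.8]]
40 [[251.2, 166.7], [249.2, 166.0], [272.9, 175.8], [278.2, 177.7], [276.5, 182.2]]
t 16.67 pos [500.1 -40.7 237.3] jaw 90.02 toolx [-0.001  0.    -1.   ] F [-0.7  -0.68 -3.39] w 26.6
shift [  2.4 285.9  69.9] turn 10.72 alt -169.3 q6 -1.875
```

View pics/g14.png

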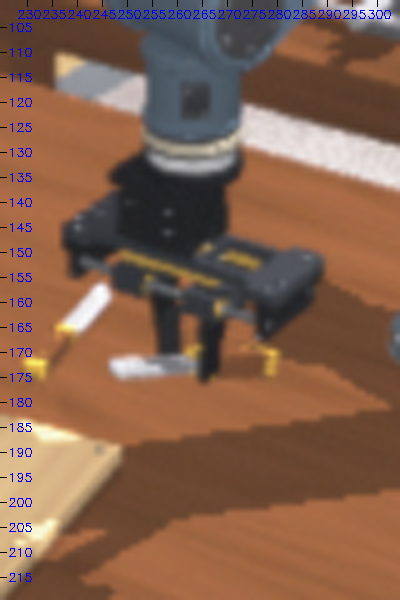

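```bash
cat > ov.py <<'E'
from h import *
def pts(p,tilt,roll=0,yaw=0,xg=14,zg=-18):
    # knife pose: pivot (xg,0,10) at TCP+(0,0,zg)
    Rm=R.from_euler('ZYX',[yaw,-tilt,roll],degrees=True).as_matrix()
    f=lambda L:(np.array(L,float)-[xg,0 if True else 0,10])@Rm.T+np.array(p)+[0,0,zg]
    bt=[[0,13,12],[130,13,12],[128,6,12],[120,-4,12],[100,-15,12],[0,-15,12]]
    h=[[-110,-13,20],[-110,13,20],[0,13,20],[0,-13,20]]; hb=[[a,b,0] for a,b,_ in h]
    return [f(bt),f(h),f(hb)],f,Rm
def draw(c,P,crop,s):
    im=c['image'][:,:,::-1][crop[1]:crop[3],crop[0]:crop[2]]
    im=cv2.resize(im,None,fx=s,fy=s,interpolation=cv2.INTER_CUBIC); b=im.copy()
    for q in P:
        uv=((proj(c,q/1000)-[crop[0],crop[1]]+.5)*s).astype(int)
        cv2.polylines(b,[uv],True,(0,255,0),1)
    return np.hstack([im,b])
E
python3 - <<'E'
from ov import *
c=robot.camera('scene'); p=robot.get_obs()['position']*1000
cv2.imwrite('pics/g15.png',draw(c,pts(p,25)[0],(238,145,290,190),7))
c=robot.camera('top'); cv2.imwrite('pics/g16.png',draw(c,pts(p,25)[0],(205,140,275,215),5))
E
```

```text
(no output)
```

View pics/g15.png

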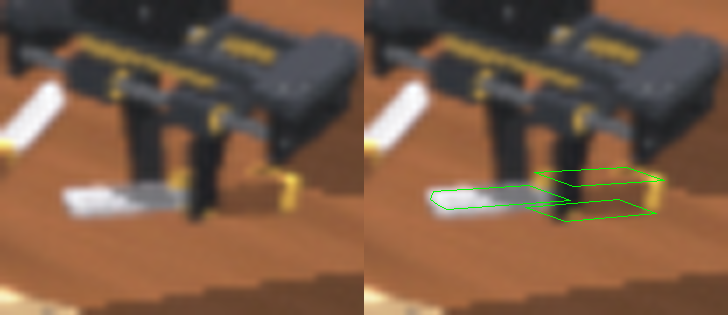

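View pics/g16.png

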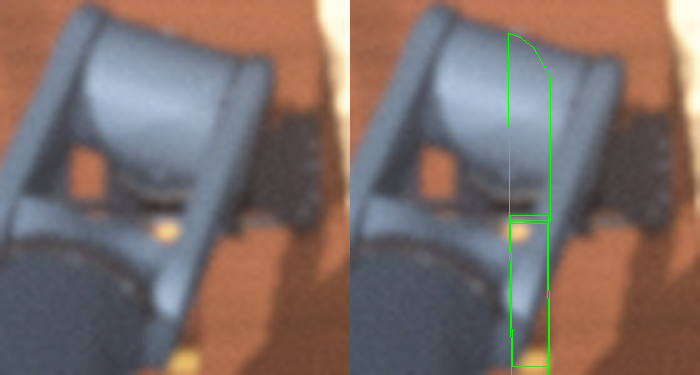

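{"api": "move_arm", "payload": {"commands": [[1, -15, 30, 10, 0], [1, -15, 70, 20, 3], [1, -15, 110, 30, 5], [1, -15, 150, 40, 7], [1, -15, 190, 50, 9], [1, -15, 225, 60, 10.7], [1, -15, 255, 65, 10.7], [1, -15, 275, 68, 10.7]]}}

```text
time: 17.43
position: [0.5684, 0.2371, 0.2505]
tool_rot: [0.065, 0.705, -0.065, 0.703]
ft_force: [-0.5, -1.8, -3.1]
grip_width: 0.0265
```

{"api": "move_arm", "payload": {"commands": [[1, 0, 5, 1, 0], [1, 0, 10, 1, 0], [1, 0, 10, 1, 0]]}}

```text
time: 17.68
position: [0.5712, 0.2437, 0.2513]
tool_rot: [0.065, 0.705, -0.066, 0.703]
ft_force: [0.1, -0.3, -2.9]
grip_width: 0.0264
```

```bash
python3 go.py 570 245.2 235 -10.7;  python3 - <<'E'
from ov import *
c=robot.camera('scene'); p=robot.get_obs()['position']*1000
cv2.imwrite('pics/g17.png',draw(c,pts(p,23,0,-10.7)[0],(265,165,330,290),5))
c=robot.camera('top'); cv2.imwrite('pics/g18.png',draw(c,pts(p,23,0,-10.7)[0],(140,110,220,220),5))
E
```

```text
t 17.68 pos [571.2 243.7 251.3] jaw 79.35 toolx [-0.003 -0.001 -1.   ] F [ 0.13 -0.29 -2.87] w 26.4
shift [16.3  1.3 -1.4] turn 0.05 alt -179.9 q6 -1.161
```

View pics/g17.png

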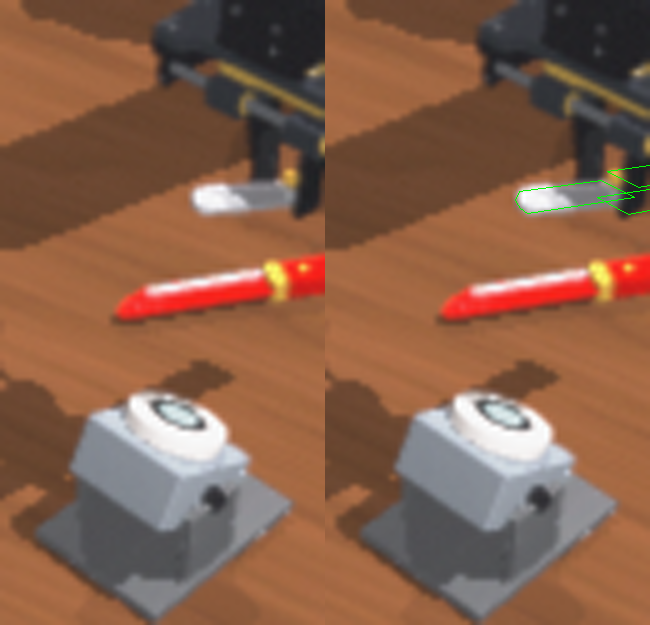

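View pics/g18.png

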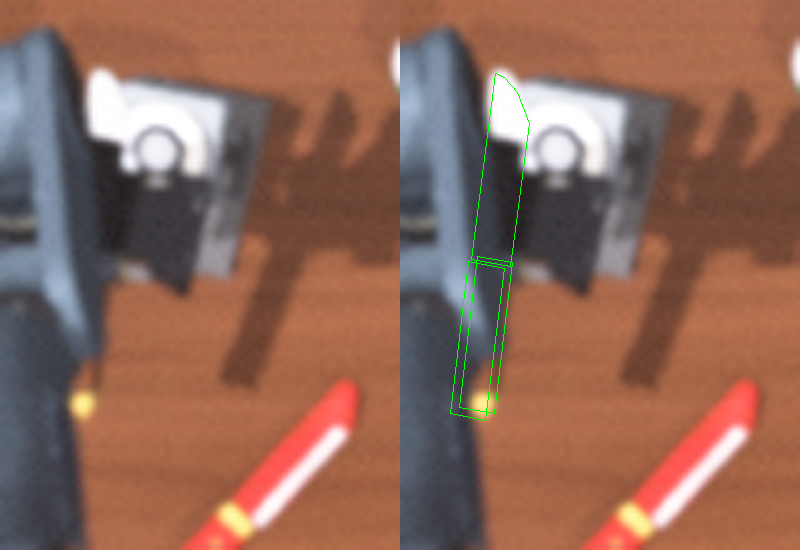

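Knife pose matches the model overlay (tilt ≈ 23–24°, yaw ≈ −10°): in the scene picture the tip is at about (304,205), in the top picture at (158,124). Now I lower it to the focus height.

{"api": "move_arm", "payload": {"commands": [[1, 5, 1, -1, 0], [1, 10, 1, -1, 0], [1, 15, 1, -1, 0], [1, 15, 1, -1, 0], [1, 15, 1, -1, 0], [1, 15, 1, -1, 0]]}}

```text
time: 18.28
position: [0.5711, 0.2446, 0.238]
tool_rot: [0.066, 0.704, -0.066, 0.704]
ft_force: [-0.1, 0.1, -1.9]
grip_width: 0.0264
```

```bash
python3 go.py 570 245.2 236 -10.7;  python3 - <<'E'
from ov import *
c=robot.camera('scene'); t=robot.camera('top'); p=robot.get_obs()['position']*1000
cv2.imwrite('pics/g19.png',draw(c,pts(p,23,0,-10.7)[0],(290,175,345,215),7))
cv2.imwrite('pics/g20.png',draw(t,pts(p,23,0,-10.7)[0],(145,115,205,215),6))
Q,f,Rm=pts(p,23,0,-10.7); print('blade_mid',f([60,0,10]).round(1))
a=np.radians(-10.7); print('focus',545.2+67*np.cos(a),249.9+67*np.sin(a),236)
save(c,'pics/s_end.png',s=1.5)
E
```

```text
t 18.28 pos [571.1 244.6 238. ] jaw 79.3 toolx [ 0.  0. -1.] F [-0.1   0.12 -1.93] w 26.4
shift [ 2.   0.4 -1.2] turn -0.0 alt 180.0 q6 -1.159
blade_mid [612.9 236.9 238.3]
focus 611.0350573684223 237.46033676916633 236
```

View pics/g19.png

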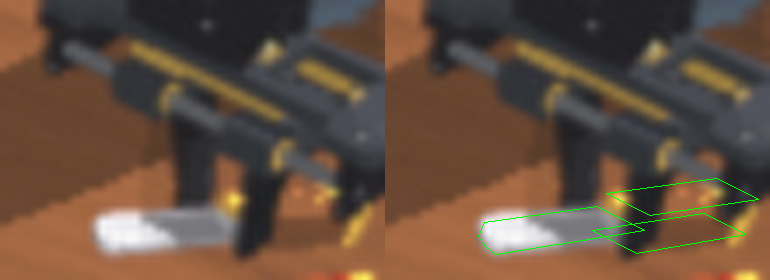

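View pics/g20.png

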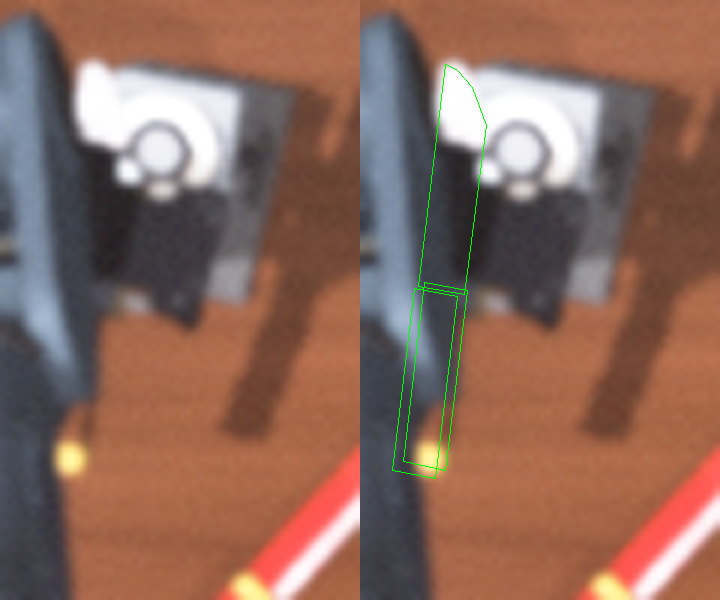

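View pics/s_end.png

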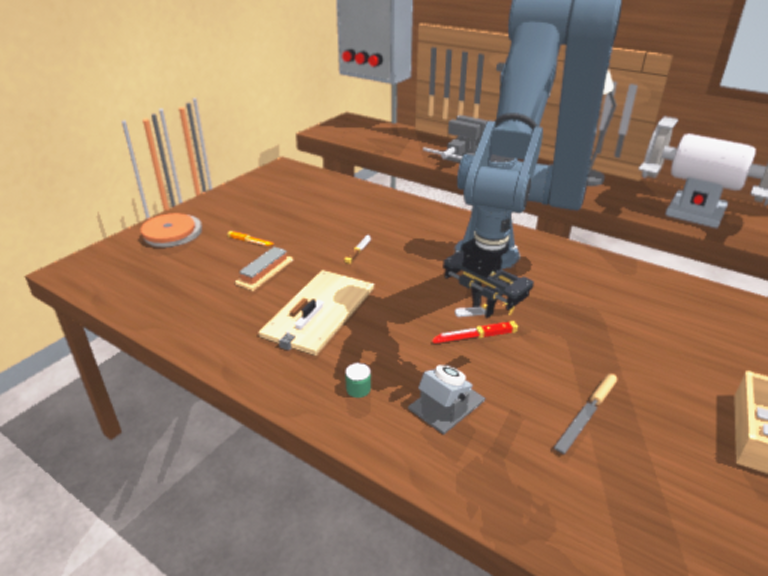

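Run:
```python
from ov import *
import pickle
c=robot.camera('scene'); t=robot.camera('top'); o=robot.get_obs(); p=o['position']*1000
pickle.dump((c,t,p),open('end.pkl','wb')); print(o['time'],p)
ims=[]
for roll in (0,15,-15):
    ims.append(draw(c,pts(p,23,roll,-10.7)[0],(298,188,345,215),8))
cv2.imwrite('pics/g21.png',np.vstack(ims))
```

```text
18.4833 [571.23651373 244.80593918 238.30636178]
```

View pics/g21.png

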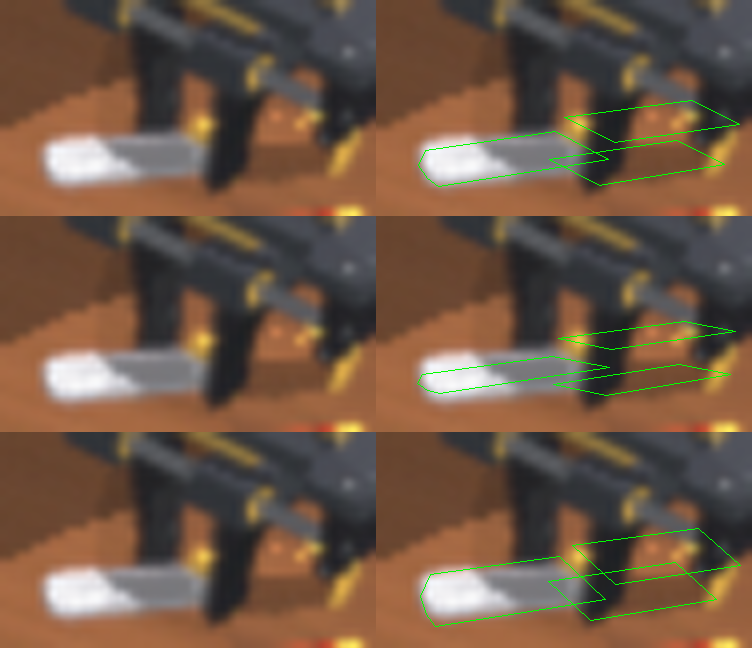

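Run:
```python
from ov import *
import pickle
from scipy.optimize import least_squares
c,t,p=pickle.load(open('end.pkl','rb'))
s=lambda u,v:np.array([298+u/8-.5,188+v/8-.5]); T=lambda u,v:np.array([145+u/6-.5,115+v/6-.5])
obs=[(c,[129,13,8],s(59,186),1),(c,[-110,13,0],s(345,173),1),(c,[-110,13,20],s(362,131),.5),(t,[129,13,12],T(86,62),1),(t,[-110,-13,0],T(84,474),.7),(c,[0,-13,20],s(194,118),.3)]
def rs(q):
    P=pts(p+[0,q[5],0],q[0],q[1],-10.7+q[2],14+q[3],-18+q[4]); f=P[1]; r=[]
    for cam,l,uv,w in obs: r+=list((proj(cam,f(l)/1000)[0]-uv)*w)
    line=[s(120,182),s(205,176)]
    for m in line:
        xs=np.linspace(0,128,60); uv=proj(cam:=c,np.array([f([x,13,8]) for x in xs])/1000)
        r.append(np.interp(m[0],uv[::-1,0] if uv[0,0]>uv[-1,0] else uv[:,0],uv[::-1,1] if uv[0,0]>uv[-1,0] else uv[:,1])-m[1])
        uv=proj(c,np.array([f([x,-15,12]) for x in np.linspace(0,100,60)])/1000); o=np.argsort(uv[:,0])
    for m in [s(110,142),s(175,136)]: r.append(np.interp(m[0],uv[o,0],uv[o,1])-m[1])
    return np.array(r+list((np.array(q)-[23,0,0,0,0,1])/[5,8,4,3,4,2]*.3))
z=least_squares(rs,[23,0,0,0,0,1]); print(z.x.round(2)); print(rs(z.x).round(2)); q=z.x
P,f,Rm=pts(p+[0,q[5],0],q[0],q[1],-10.7+q[2],14+q[3],-18+q[4])
print('mid',f([60,0,10]).round(1)); F=R.from_euler('ZY',[-10.7,-25],degrees=True).as_matrix()
print('ang z,x',[np.degrees(np.arccos(Rm[:,i]@F[:,i])).round(1) for i in (2,0)])
cv2.imwrite('pics/g22.png',np.vstack([draw(c,P,(298,188,345,215),8)])); cv2.imwrite('pics/g23.png',draw(t,P,(145,115,205,215),6))
```

```text
[24.45  0.18 -0.58 -1.36 -0.6   0.32]
[ 0.05  0.4   0.19  0.03  0.01  0.13 -0.02  0.58  0.07 -0.91 -0.22  0.05
  0.07 -0.33 -0.2  -0.17  0.09  0.01 -0.04 -0.14 -0.04 -0.1 ]
mid [613.5 236.7 239.3]
ang z,x [np.float64(0.6), np.float64(0.8)]
```

View pics/g22.png

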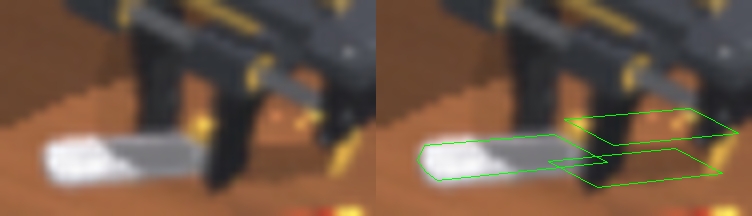

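View pics/g23.png

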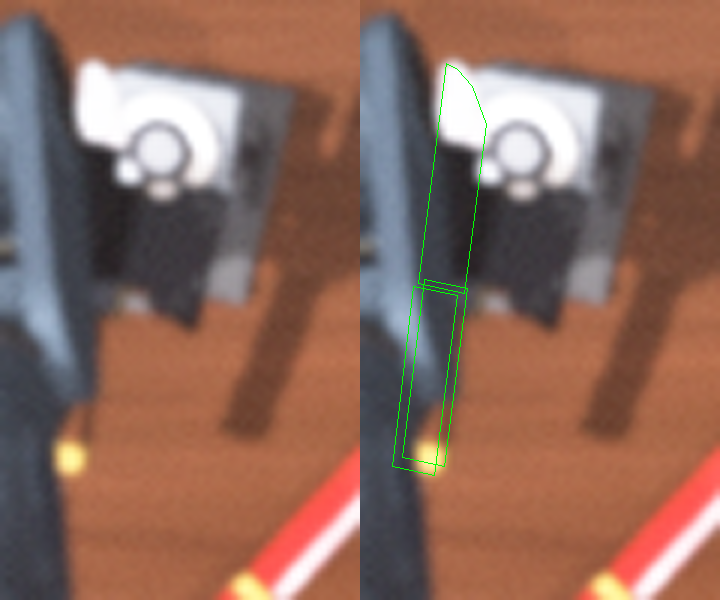

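The fit gives a blade tilt of 24.5°, roll ≈ 0°, and the blade middle about 4 mm from the focus. A small trim, then settle.

{"api": "move_arm", "payload": {"commands": [[1, 1.5, 0, -1, 0], [1, 3, 0.5, -2, 0], [1, 3, 0.5, -2, 0], [1, 3, 0.5, -2, 0], [1, 3, 0.5, -2, 0], [1, 3, 0.5, -2, 0], [1, 3, 0.5, -2, 0], [1, 3, 0.5, -2, 0]]}}

```text
time: 19.15
position: [0.5693, 0.2456, 0.2351]
tool_rot: [0.066, 0.704, -0.066, 0.704]
ft_force: [0.0, -0.4, -3.9]
grip_width: 0.027
```

```bash
python3 go.py 570 245.2 236 -10.7
python3 - <<'E'
from h import *
c=robot.camera('scene'); cv2.imwrite('pics/fin.png',np.hstack([grid(c,0,(170,160,270,245),4),grid(c,0,(265,180,345,265),4)]))
E
python3 go.py 570 245.2 236 -10.7
```

```text
t 19.15 pos [569.3 245.6 235.1] jaw 79.31 toolx [ 0.  0. -1.] F [ 0.03 -0.45 -3.91] w 27.0
shift [-0.9 -0.3  0.8] turn 0.01 alt -180.0 q6 -1.157
t 19.2 pos [569.3 245.6 235. ] jaw 79.31 toolx [ 0.  0. -1.] F [ 0.51  0.15 -3.96] w 26.4
shift [-1.  -0.3  0.8] turn 0.01 alt -180.0 q6 -1.157
```

View pics/fin.png

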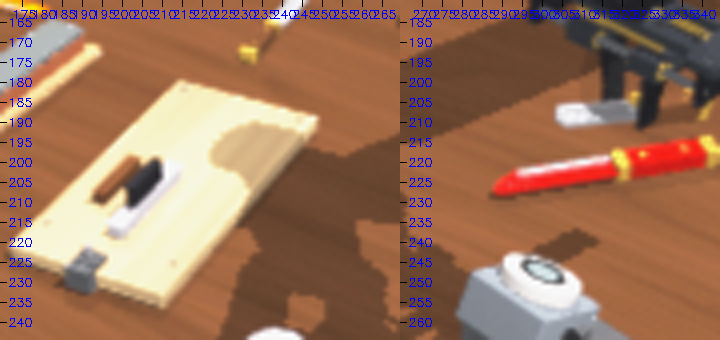

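The straightedge is upright on the board at (208,207). The knife is held steady above the lens, with the blade at about (312,207). Handing in.

```bash
python3 -c "
from rig import robot
print(robot.hand_in()); print(robot.get_obs()['position'])"
```

```text
the job is handed in; nothing more can be done
None
the job is handed in; nothing more can be done
```

The job is handed in at about 19 s of the 61 s allowed: the straightedge is on the board and the knife is held in front of the inspection camera. The hand-in reports no verdict.

**Straightedge:** I picked it up by its grip and pushed it against the blade's back until the force rose to about 6 N, with the knife against the stop. I then set it down and let go. The pictures show it upright on the board and flush along the blade, its middle about 71 mm ahead of the handle. I did not measure the gap or angle to the tolerance.

**Knife:** I lifted it level by the handle, about 110 mm off the board, and laid it on the bench. I then gripped it lightly at the root of the blade and raised it, so the handle drooped to about 25°, and clamped it there at 60 N. It is now held in front of the camera.

**Last checks:**
- **Aim:** the two-camera fit put the blade middle about 4 mm from the focus point, with flat and length within about 1°. A final trim of about 3.6 mm took that offset out. I did not repeat the fit after the trim.
- **Steadiness:** the tool position stayed steady and the side forces stayed within noise.
- **Surroundings:** the last full picture shows the straightedge on the board, with file, stone and tin apparently where they were. I did not measure the three again.

**One reading disagreed:** the finger opening is about 26.4 mm on the 28 mm wide blade. I put this down to the pads giving under 60 N, because the pictures show no roll of the blade.

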